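# Free the finished block from the ejector vise and hold it up on the cam

## Robot

A 6-joint arm with a two-finger parallel gripper is mounted at the origin on the work surface. World frame = base frame: x ahead of the robot, y to its left, z up, the work surface at z = 0. Lengths are in m, angles in rad, forces in N, time in s.
With the tool pointing down it reaches from about 0.35 to 0.975 m from the base axis. Payload 7.1 kg.
Tool frame: the origin (TCP) lies where the fingers leave the gripper's body, on its centre line; the fingertips stand 80 mm ahead of it and the grasp point (between the pads) lies 61 mm ahead of it; z points along the fingers, y is the direction in which the jaws open and shut (so a half turn about z gives the same grasp; the last joint's range is limited). The gripper opens to 88 mm and grips with 3 to 60 N. Pads are 20 mm wide; open, the fingers measure 115 mm over their backs; the gripper's body (75 mm by 178 mm) begins 61 mm behind the grasp point.
Start: joints at [-1.282, 0.423, 1.63, -0, 1.089, -0.019], TCP at [0.189, -0.596, 0.303] pointing down, gripper open.
Joint ranges: [-3, 3], [-0.9, 2.11], [0.09, 2.58], [-1.31, 4.45], [0.11, 2.69], [-2.54, 2.54]. Speed limits (rad/s): [2.39, 2.39, 3.01, 3.14, 3.14, 3.14].

## Interface

Orientations are given as a unit quaternion [x, y, z, w].
In Python, from plant import read_state, capture, camera_info, finish_job gives the robot as it stands. The module is installed in compiled form; this text tells all that it offers.
- The arm moves only by the tool play_rows, never from a script. Its argument "rows" is a list of rows, each an object of numbers: "x", "y", "z": the shift along the tool's x, y, z in cm; "rx", "ry", "rz": the turn, a rotation vector about the tool's x, y, z in degrees. In form: [{"x": .., "y": .., "z": .., "rx": .., "ry": .., "rz": ..}, ...]. A call has 1 to 5 rows; each row is the pose to reach, as a shift and turn from the pose commanded when the call began, along the tool's axes at that moment; what a row does not reach only later rows make up. A row lasts 1/10 s, in which the tool goes at most 50 mm and 8.59 degrees, less where a joint would pass 70% of its speed; a pose out of reach is approached as far as the arm can. A call with a gripper value outside its range is refused whole. "gripper" is the finger opening in cm, from 0 to 8.78, set as the call begins (left out, the last holds). The fingers move at their own pace and stop on an object; "grip_force" is the grip in N (left out, the last holds). Time passes only in rows, so rows that repeat a pose let the fingers close. It gives the time, the measured TCP pose, the force and the opening at its end, in the units of the state.
- read_state(): the state, without advancing time (a new reading comes with each control period).
- capture(name): name is "scene" or "top"; returns the picture (400x640x3 uint8, red, green, blue); there is no depth.
- camera_info(name): a dict with "mtx" (3x3 intrinsics, pixels), "T" (4x4, takes a point from camera to world coordinates). Camera axes: x right, y up, looking along -z (the intrinsics and any distortion apply to the point x, -y, -z); pixel columns grow to the right and rows downward; lengths in m; the calibration is good to about 2 mm. A picture is of the moment at which its call begins. camera_info takes no time and is no camera call.
- finish_job(): hands the job in, once; it reports no verdict.
The state is a dict: "clock": time; "joint_pos": joint angles; "dq": joint speeds; "tau": joint torques, N m; "tool_pos": TCP position; "tcp_rot": TCP orientation; "wrist_force": force on the tool from outside, world axes, zero at the start; "ft_torque": the same for the moment, N m; "gripper_width": finger opening in m.
Only numpy, scipy, OpenCV 4.12 (cv2) and the standard library are available. Lean on these libraries where they do the work, as an engineer would, in place of code of your own. Each camera call takes 0.05 s, during which the arm holds its last target.

## Task

Free the finished brass block from the little ejector vise: slide the front jaw right back to its stop by its black ball, then swing the red-knobbed ejector lever up and over until its cam stands at its highest lift and the block has risen out of the jaws. The lever springs back if let go, so the job finishes with you still holding it at that highest point, neither short of it nor past it, so that I can take the block. Do not touch the block, its faces are finished, and leave the other things on the bench where they lie.

Things in the scene. Friction and masses are not known exactly. Their poses are not given: they have to be found in the camera images.
- vise: Steel and grey ejector vise, bolted down: flange 200 x 130 mm, body 90 mm wide, jaw tops 92 mm high. Origin on the work surface, middle of its width. Vise axes: +x from the sliding front jaw to the fixed rear jaw, +y to the side with cam and lever, z up. It stands elsewhere each time, the front jaw always roughly towards the robot (yaw within 0.3).
- jaw (a joint): Travel of the sliding front jaw along the vise's -x, m: 0 closed (start), 0.030 open against its stop; right back means over 0.024. About 5 N of friction; it stays where it is left. Closed, its nose reaches 6 mm over the block's shoulder, so the block catches, tips and jams if the lever is forced before the jaw is open.
- jaw_knob (a point): Centre of the black ball (24 mm diameter) on an upright 10 mm stem on the tail of the sliding jaw, 112 mm above the work surface; it moves with the jaw. Closed it is at (-0.0625, 0, 0.112) in the vise's frame. Can be gripped from above; the stem shows 20 mm below the ball.
- cam_lever (a joint): Lever angle, rad: 0 at its rest stop (start), growing as it swings up and over from front to rear (positive about the vise's +y). Highest lift at 1.65; beyond it the lift falls again, to an end stop at 2.15. A return spring (0.35 N m at rest, 0.55 N m at the top: about 5 N at the red ball) swings it back whenever it is let go.
- cam_high (a point): High point of the eccentric: a dark steel disc of 38 mm diameter, 11 mm off centre on the shaft, on the side of the vise. A white line on its face runs from the shaft to this point, 28 mm out; it turns with the lever and points straight up at the highest lift.
- cam_shaft (a point): Point on the fixed axis of the lever's shaft, in the plane in which the arm swings: (0.005, 0.095, 0.042) in the vise's frame. The axis runs along the vise's y. The ball's centre circles this point at 110 mm.
- lever_knob (a point): Centre of the red ball (26 mm diameter) on the 9 mm lever arm, 110 mm from the shaft axis. At angle a the arm stands 0.52 + a above the vise's -x direction: at rest 30 degrees up, ball 97 mm above the work surface; at highest lift 34 degrees past upright to the rear, ball 62 mm behind the shaft and 133 mm up. Grip from above, fingers closing along the vise's y; the ball turns between them.
- ejector: Brass ejector plate between the guide rails under the block, with a crosshead whose flat foot rides on the eccentric. Origin: centre of its top face. 67 mm above the work surface at rest, 79 mm at the highest lift.
- block: The finished milled brass block, 40 (x) x 60 (y) x 24 mm, 0.4 kg, an 8 mm wide shoulder halfway up on its front side, a round recess and two small holes on top. Origin: centre of its underside. At the start it lies on the rails between the jaws, 68 mm above the work surface, its top level with the jaws; the ejector carries it up by 11 mm. Not to be touched.
- block_done: Bystander: an equal brass block, 40 x 60 x 24 mm, in the wooden tray on the green mat, robot's right. Origin: centre of its underside.
- bench_brush: Bystander: bench brush about 170 mm long, lying beside the vise on the side away from the lever. Origin: middle of its underside.
- caliper: Bystander: steel caliper 200 mm long with a black slide, lying flat behind the vise. Origin: middle of its beam, underside.
- stamp_handle: Bystander: turned dark wood handle, 32 mm diameter, 88 mm tall, standing on the left. Origin: centre of its foot.
- polish_jar: Bystander: jar of polishing paste, 60 mm diameter, 65 mm tall, black cap, on the left. Origin: centre of its foot.
- hammer: Bystander: small hammer 200 mm long, wooden handle, lying behind on the left. Origin: middle of its underside.
- ring_dish: Bystander: white ceramic dish, 90 mm diameter, 22 mm high, behind on the right. Origin: centre of its foot.
- bur_stand: Bystander: wooden block 55 x 110 x 30 mm with small burs standing in it, up to 65 mm tall, on the left. Origin: centre of its underside.

How it is judged:
By the outcome, as a careful person would: the job done as asked, in the order asked, and still so for the second after the job is handed in, while the arm keeps its last pose, push and grip.
It also fails if it takes over 45 s, if anything falls off the work surface, if the arm or the gripper's body presses on something with over 40 N, if the wrist force passes 120 N, or if a joint passes its speed limit or range.

## Working session

There is one attempt and no reset: what is moved stays moved. The work goes in short steps, Python scripts to look and compute and a tool call to move; the robot and the scene stay as the last step left them, time stands still between calls to the robot, and variables do not carry over. Pictures are saved under pics/ and viewed, and the job is handed in when it is done.

Besides the shell and the picture viewer there is one more tool, called after "Emit:" by a JSON object that holds its "op" and its "data". play_rows: Moves the arm, as the interface text tells. Its arguments: {"type":"object","properties":{"rows":{"type":"array","items":{"type":"object","properties":{"x":{"type":"number"},"y":{"type":"number"},"z":{"type":"number"},"rx":{"type":"number"},"ry":{"type":"number"},"rz":{"type":"number"}}}},"gripper":{"type":"number"},"grip_force":{"type":"number"}},"required":["rows"]}

```bash
mkdir -p pics
python3 - <<'E'
from plant import *
import cv2,numpy as np
s=read_state();print(s)
for n in("scene","top"):
    i=camera_info(n);print(n,i)
    cv2.imwrite(f"pics/{n}0.png",capture(n)[:,:,::-1])
E
```

```text
{'clock': 0.0, 'joint_pos': array([-1.28199434e+00,  4.23805054e-01,  1.63067889e+00,  1.98724888e-05,
        1.08856935e+00, -1.90337752e-02]), 'dq': array([-0.00020083, -0.00074981,  0.00147534, -0.00175682,  0.00012736,
       -0.00010258]), 'tau': array([-3.29697315e-03, -5.44628263e+01, -2.73670721e+01,  6.41211821e-02,
        2.28394341e-02, -1.02814922e-04]), 'tool_pos': array([ 0.18926071, -0.59521129,  0.30192831]), 'tcp_rot': array([ 9.88178453e-01,  1.53306264e-01, -8.94903391e-05, -7.24870346e-04]), 'wrist_force': array([-0.26469993, -0.48015293, -1.16742323]), 'ft_torque': array([-0.01777395,  0.01729646,  0.00587499]), 'gripper_width': 0.08754861812622917}
scene {'mtx': array([[423.74773871,   0.        , 320.44292094],
       [  0.        , 423.74773871, 198.28514841],
       [  0.        ,   0.        ,   1.        ]]), 'T': array([[-0.39360975, -0.65116899,  0.6488839 ,  1.42218607],
       [ 0.91906078, -0.29407808,  0.262384  ,  0.32005728],
       [ 0.0199662 ,  0.69964064,  0.71421588,  1.03917333],
       [ 0.        ,  0.        ,  0.        ,  1.        ]])}
top {'mtx': array([[471.05597085,   0.        , 323.61023436],
       [  0.        , 471.05597085, 191.13651043],
       [  0.        ,   0.        ,   1.        ]]), 'T': array([[-1.26904853e-02,  9.88845029e-01, -1.48406405e-01,
         3.78001951e-01],
       [-9.99915011e-01, -1.29932655e-02, -1.07083845e-03,
        -5.51683446e-02],
       [-2.98717711e-03,  1.48380203e-01,  9.88925878e-01,
         1.44286824e+00],
       [ 0.00000000e+00,  0.00000000e+00,  0.00000000e+00,
         1.00000000e+00]])}
```

View pics/scene0.png

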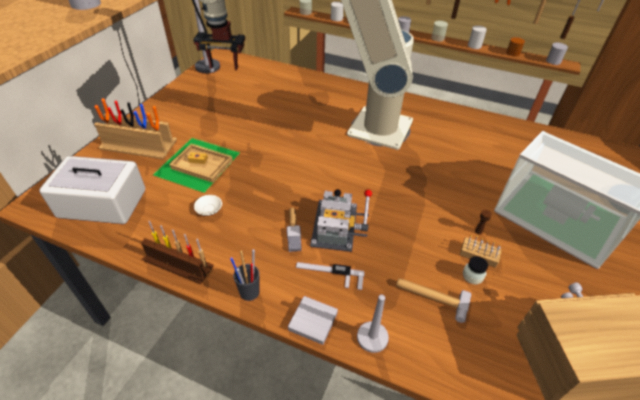

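View pics/top0.png

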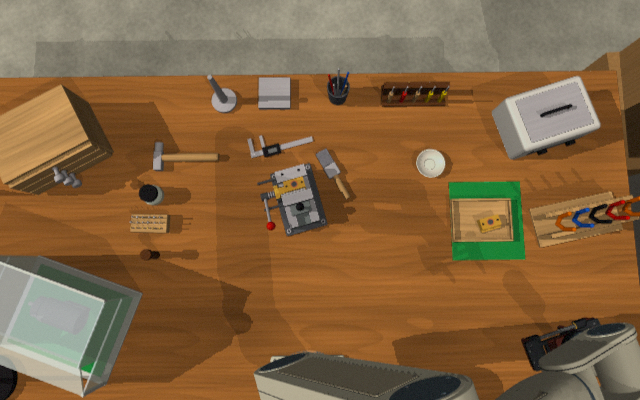

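The scene view shows the vise at about (338,222), with the red ball at (368,193) and the black ball at (337,193). The top view shows the red ball at (270,226) and the black ball near (299,206). Next I measure both balls.

```bash
cat > h.py <<'E'
from plant import *
import cv2,numpy as np
from scipy.spatial.transform import Rotation as R
def ray(n,u,v):
    i=camera_info(n);M=i["mtx"];T=i["T"]
    d=np.array([(u-M[0,2])/M[0,0],-(v-M[1,2])/M[1,1],-1.]);d=T[:3,:3]@d
    return T[:3,3],d/np.linalg.norm(d)
def onz(n,u,v,z):
    o,d=ray(n,u,v);return o+d*(z-o[2])/d[2]
def tri(a,b):
    A=np.zeros((3,3));B=np.zeros(3)
    for o,d in(a,b):
        P=np.eye(3)-np.outer(d,d);A+=P;B+=P@o
    x=np.linalg.solve(A,B)
    return x,[np.linalg.norm((np.eye(3)-np.outer(d,d))@(x-o)) for o,d in(a,b)]
def proj(n,p):
    i=camera_info(n);T=i["T"];c=T[:3,:3].T@(np.asarray(p)-T[:3,3]);M=i["mtx"]
    return M[0,2]+M[0,0]*c[0]/-c[2],M[1,2]-M[1,1]*c[1]/-c[2]
def blob(img,mask,box):
    x0,y0,x1,y1=box;m=np.zeros(mask.shape,np.uint8);m[y0:y1,x0:x1]=mask[y0:y1,x0:x1]
    n,l,s,c=cv2.connectedComponentsWithStats(m);k=1+np.argmax(s[1:,4]);return c[k],s[k]
def red(img):
    h=cv2.cvtColor(img,cv2.COLOR_RGB2HSV);return (((h[...,0]<6)|(h[...,0]>172))&(h[...,1]>170)&(h[...,2]>70)).astype(np.uint8)
def black(img): return (img.max(2)<45).astype(np.uint8)
def crop(img,x0,y0,x1,y1,name,k=8):
    cv2.imwrite(name,cv2.resize(img[y0:y1,x0:x1,::-1],None,fx=k,fy=k,interpolation=cv2.INTER_CUBIC))
E
python3 - <<'E'
from h import *
S=cv2.imread("pics/scene0.png")[:,:,::-1];T=cv2.imread("pics/top0.png")[:,:,::-1]
crop(S,300,180,390,255,"pics/cs.png");crop(T,245,155,345,230+10,"pics/ct.png",7)
rs=blob(S,red(S),(355,180,385,210));rt=blob(T,red(T),(255,215,285,240))
bs=blob(S,black(S),(328,185,346,202));bt=blob(T,black(T),(290,195,310,215))
for a in(rs,rt,bs,bt):print(a)
print(tri(ray("scene",*rs[0]),ray("top",*rt[0])),onz("scene",*rs[0],.097),onz("top",*rt[0],.097))
print(tri(ray("scene",*bs[0]),ray("top",*bt[0])),onz("scene",*bs[0],.112),onz("top",*bt[0],.112))
E
```

```text
(array([367.91428571, 192.68571429]), array([365, 190,   7,   6,  35], dtype=int32))
(array([270.35849057, 225.41509434]), array([267, 222,   8,   8,  53], dtype=int32))
(array([336.84210526, 192.84210526]), array([335, 191,   5,   5,  19], dtype=int32))
(array([299.60784314, 205.96078431]), array([296, 202,   8,   9,  51], dtype=int32))
(array([0.48258237, 0.10049266, 0.09770211]), [np.float64(0.0008337189218908574), np.float64(0.000833718921890807)]) [0.48155517 0.10110346 0.097     ] [0.48288679 0.09977481 0.097     ]
(array([0.53598075, 0.01562987, 0.11064397]), [np.float64(0.0005183843997191275), np.float64(0.0005183843997191167)]) [0.53709717 0.01656065 0.112     ] [0.53599219 0.0150694  0.112     ]
```

View pics/cs.png

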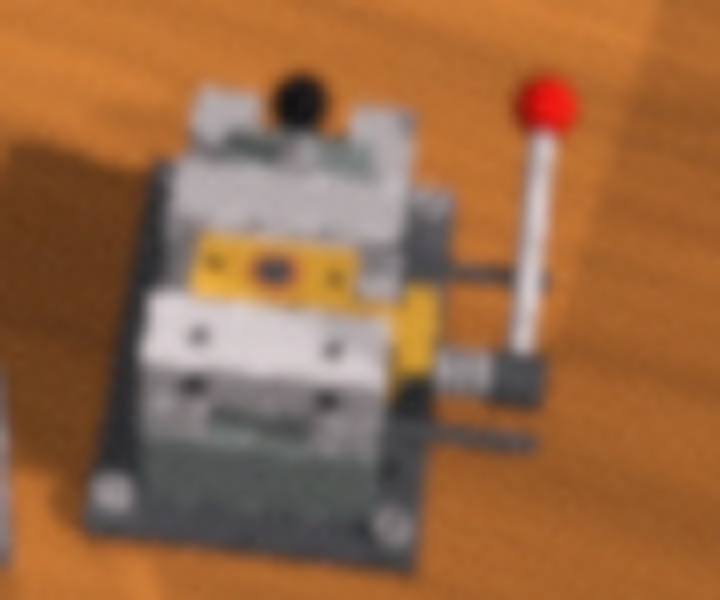

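View pics/ct.png

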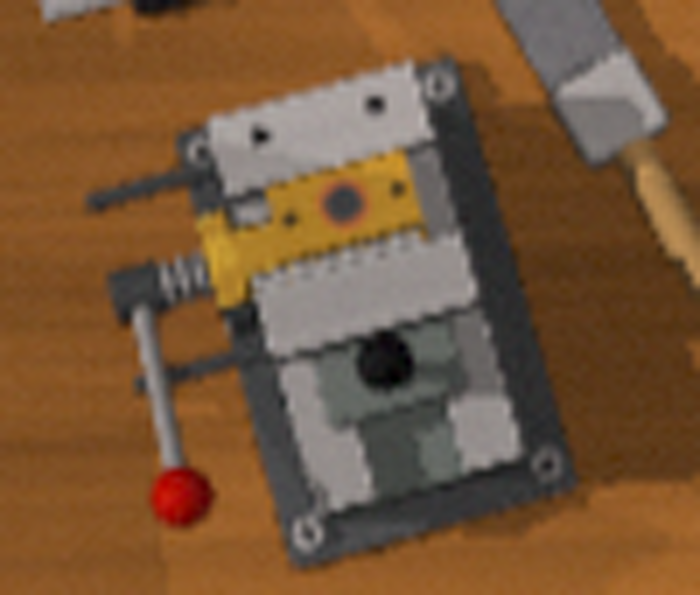

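```bash
cat >> h.py <<'E'
YAW=None
def delta(p,yaw,s=None):
    "grasp point p (world), tool down with x at yaw -> shift cm, rotvec deg in tool axes"
    s=s or read_state();Rc=R.from_quat(s["tcp_rot"])
    Rt=R.from_matrix(np.array([[np.cos(yaw),np.sin(yaw),0],[np.sin(yaw),-np.cos(yaw),0],[0,0,-1]]))
    t=np.asarray(p)+[0,0,.061]
    return np.round(Rc.inv().apply(t-s["tool_pos"])*100,2),np.round((Rc.inv()*Rt).as_rotvec(degrees=True),2)
E
python3 - <<'E'
from h import *
r=np.array([.4823,.1002]);b=np.array([.5363,.0157])
rv=np.array([.005-.11*np.cos(.52),.095]);bv=np.array([-.0625,0])
w=r-b;v=rv-bv
yaw=np.arctan2(w[1],w[0])-np.arctan2(v[1],v[0])
# flange bolts from top crop, z~.012
pts={k:onz("top",245+u/7,155+y/7,.012)[:2] for k,(u,y) in dict(rl=(198,150),rr=(438,85),fl=(305,533),fr=(545,463)).items()}
d=pts['rl']+pts['rr']-pts['fl']-pts['fr'];e=pts['rl']+pts['fl']-pts['rr']-pts['fr']
print(yaw,np.arctan2(d[1],d[0]),np.arctan2(-e[0],e[1]),np.linalg.norm(d)/2,np.linalg.norm(e)/2,sum(pts.values())/4)
c,s=np.cos(yaw),np.sin(yaw);Q=np.array([[c,-s],[s,c]])
print("origin",(r+b)/2-Q@(rv+bv)/2)
print(delta([*b,.20],yaw))
E
```

```text
0.28240639909341336 0.26668035689543074 0.26378930087905206 0.17482844352652435 0.1089938352703088 [0.57025641 0.02507019]
origin [0.59598721 0.0336441 ]
(array([ 51.58, -47.7 ,   4.17]), array([-0.08, -0.  ,  1.46]))
```

Yaw comes out at about 0.27 from the bolts and 0.28 from the balls. The ball spacing of 100 mm agrees with the 99 mm expected. Now I move to above the black ball.

Emit:
{"op": "play_rows", "data": {"rows": [{"x": 3.5, "y": -3.3, "z": 0}, {"x": 7, "y": -6.5, "z": 0}, {"x": 10.5, "y": -9.8, "z": 0}, {"x": 14, "y": -13, "z": 0}, {"x": 17.5, "y": -16.2, "z": 0}], "gripper": 5}}

```text
invalid input
```

Emit:
{"op": "play_rows", "data": {"rows": [{"x": 3.5, "y": -3.2, "z": 0}, {"x": 7, "y": -6.4, "z": 0}, {"x": 10.5, "y": -9.6, "z": 0}, {"x": 14, "y": -12.9, "z": 0}, {"x": 17.5, "y": -16.2, "z": 0}]}}

```text
invalid input
```

Run:
```python
from h import *
s=read_state();print(s["clock"],s["tool_pos"],s["joint_pos"],s["gripper_width"]);print(delta([.5363,.0157,.20],.272,s))
```

```text
0.1 [ 0.189288   -0.59523841  0.30198765] [-1.28196214e+00  4.23758599e-01  1.63060171e+00  1.16646646e-05
  1.08859876e+00 -1.89769583e-02] 0.087973671004944
(array([ 51.58, -47.7 ,   4.17]), array([-0.08, -0.  ,  2.05]))
```

Each row has to give all six fields.

Emit:
{"op": "play_rows", "data": {"rows": [{"x": 3.5, "y": -3.3, "z": 0, "rx": 0, "ry": 0, "rz": 0}, {"x": 7, "y": -6.5, "z": 0, "rx": 0, "ry": 0, "rz": 0}, {"x": 10.5, "y": -9.8, "z": 0, "rx": 0, "ry": 0, "rz": 0}, {"x": 14, "y": -13, "z": 0, "rx": 0, "ry": 0, "rz": 0}, {"x": 17.5, "y": -16.2, "z": 0, "rx": 0, "ry": 0, "rz": 0}], "gripper": 5}}

```text
clock: 0.6
tool_pos: [0.3075, -0.3864, 0.3024]
tcp_rot: [0.988, 0.153, -0.0, -0.0]
wrist_force: [1.0, 0.1, -0.5]
gripper_width: 0.0518
```

Run:
```python
from h import *
s=read_state();print(s["clock"],s["tool_pos"],s["joint_pos"],s["gripper_width"]);print(delta([.5363,.0157,.20],.272,s))
```

```text
0.6 [ 0.30745014 -0.38638028  0.30244206] [-9.22809578e-01  2.30657162e-01  1.91447630e+00  9.23656525e-05
  9.96880160e-01  3.40656605e-01] 0.05182291008232141
(array([ 33.97, -31.4 ,   4.16]), array([-0.02,  0.  ,  2.02]))
```

Emit:
{"op": "play_rows", "data": {"rows": [{"x": 3.5, "y": -3.2, "z": 0, "rx": 0, "ry": 0, "rz": 1}, {"x": 7, "y": -6.4, "z": 0, "rx": 0, "ry": 0, "rz": 2}, {"x": 10.5, "y": -9.6, "z": 0, "rx": 0, "ry": 0, "rz": 2}, {"x": 14, "y": -12.9, "z": 0, "rx": 0, "ry": 0, "rz": 2}, {"x": 17.5, "y": -16.2, "z": 0, "rx": 0, "ry": 0, "rz": 2}]}}

```text
clock: 1.1
tool_pos: [0.4252, -0.1789, 0.3026]
tcp_rot: [0.991, 0.136, -0.0, -0.0]
wrist_force: [-0.3, -0.2, 0.3]
gripper_width: 0.0498
```

Run:
```python
from h import *
s=read_state();print(s["clock"],s["tool_pos"],s["joint_pos"],s["gripper_width"]);print(delta([.5363,.0157,.20],.272,s))
```

```text
1.1 [ 0.42519524 -0.17893072  0.30262781] [-4.24121643e-01  1.80794898e-01  1.97964826e+00 -5.45756136e-06
  9.81228914e-01  8.73977672e-01] 0.04979169352066347
(array([ 15.94, -15.75,   4.16]), array([-0.  ,  0.  ,  0.04]))
```

Emit:
{"op": "play_rows", "data": {"rows": [{"x": 3.4, "y": -3.4, "z": 0, "rx": 0, "ry": 0, "rz": 0}, {"x": 6.8, "y": -6.7, "z": 0, "rx": 0, "ry": 0, "rz": 0}, {"x": 10.2, "y": -10.1, "z": 0, "rx": 0, "ry": 0, "rz": 0}, {"x": 13.5, "y": -13.4, "z": 0, "rx": 0, "ry": 0, "rz": 0}, {"x": 16, "y": -15.8, "z": 0, "rx": 0, "ry": 0, "rz": 0}]}}

```text
clock: 1.6
tool_pos: [0.5371, 0.0171, 0.3025]
tcp_rot: [0.991, 0.137, -0.0, -0.0]
wrist_force: [1.0, 0.7, -0.2]
gripper_width: 0.0499
```

Emit:
{"op": "play_rows", "data": {"rows": [{"x": 0, "y": 0, "z": 3, "rx": 0, "ry": 0, "rz": 0}, {"x": 0, "y": 0, "z": 5, "rx": 0, "ry": 0, "rz": 0}, {"x": 0, "y": 0, "z": 5, "rx": 0, "ry": 0, "rz": 0}]}}

```text
clock: 1.9
tool_pos: [0.5345, 0.0149, 0.2499]
tcp_rot: [0.991, 0.136, -0.003, -0.0]
wrist_force: [0.1, 0.8, 0.2]
gripper_width: 0.0502
```

Run:
```python
from h import *
s=read_state();print(s["clock"],s["tool_pos"],s["joint_pos"],s["gripper_width"]);print(delta([.5363,.0157,.114],.272,s))
S=capture("scene");T=capture("top")
crop(S,290,140,390,215,"pics/cs2.png");crop(T,245,155,345,240,"pics/ct2.png",7)
```

```text
1.9 [0.53452599 0.01489672 0.24992606] [ 5.61559677e-03  3.64659193e-01  1.86727851e+00 -2.84521202e-05
  9.15572393e-01  1.30270324e+00] 0.05022174007403055
(array([ 0.24, -0.02,  7.49]), array([-0.09,  0.33,  0.1 ]))
```

View pics/cs2.png

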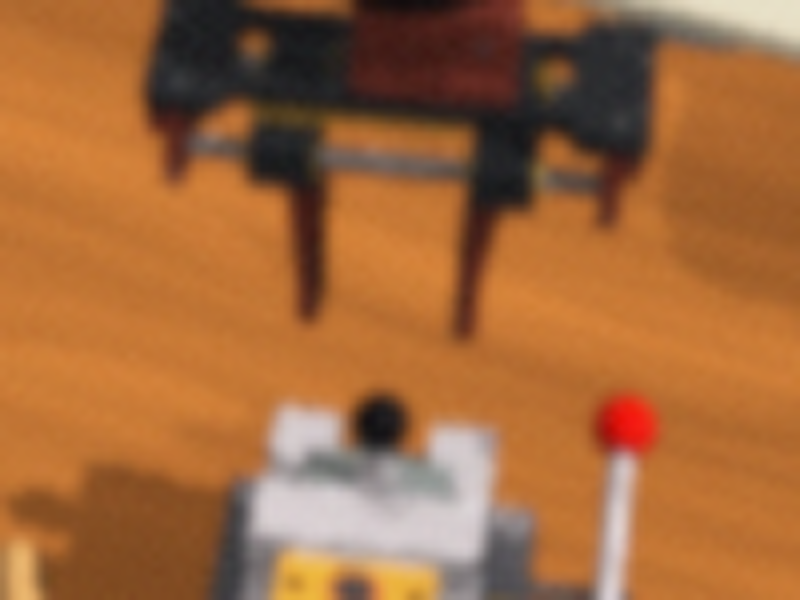

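View pics/ct2.png

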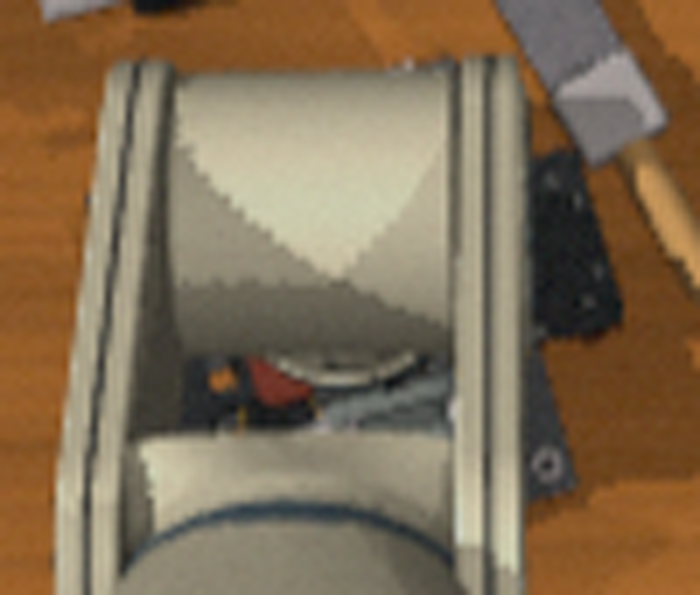

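The gripper is centred over the black ball (crop 380,420) and clear of the red lever. Descending.

Emit:
{"op": "play_rows", "data": {"rows": [{"x": 0.1, "y": 0, "z": 2.5, "rx": 0, "ry": 0, "rz": 0}, {"x": 0.1, "y": 0, "z": 5, "rx": 0, "ry": 0, "rz": 0}, {"x": 0.1, "y": 0, "z": 6, "rx": 0, "ry": 0, "rz": 0}, {"x": 0.1, "y": 0, "z": 6, "rx": 0, "ry": 0, "rz": 0}]}}

```text
clock: 2.4
tool_pos: [0.537, 0.0145, 0.1924]
tcp_rot: [0.991, 0.136, -0.001, -0.0]
wrist_force: [0.3, -0.1, 0.3]
gripper_width: 0.0502
```

Run:
```python
from h import *
s=read_state();print(s["clock"],s["tool_pos"],s["wrist_force"]);print(delta([.5363,.0157,.114],.272,s))
```

```text
2.4 [0.53697784 0.014468   0.19243947] [ 0.26720734 -0.0566099   0.32816298]
(array([-0.03, -0.14,  1.74]), array([-0.02,  0.07,  0.02]))
```

Emit:
{"op": "play_rows", "data": {"rows": [{"x": 0, "y": -0.1, "z": 1, "rx": 0, "ry": 0, "rz": 0}, {"x": 0, "y": -0.1, "z": 1.7, "rx": 0, "ry": 0, "rz": 0}, {"x": 0, "y": -0.1, "z": 1.7, "rx": 0, "ry": 0, "rz": 0}]}}

```text
clock: 2.7
tool_pos: [0.5367, 0.0157, 0.1753]
tcp_rot: [0.991, 0.136, -0.0, -0.0]
wrist_force: [-0.3, -0.3, 0.3]
gripper_width: 0.05
```

Emit:
{"op": "play_rows", "data": {"rows": [{"x": 0, "y": 0, "z": 0, "rx": 0, "ry": 0, "rz": 0}, {"x": 0, "y": 0, "z": 0, "rx": 0, "ry": 0, "rz": 0}, {"x": 0, "y": 0, "z": 0, "rx": 0, "ry": 0, "rz": 0}, {"x": 0, "y": 0, "z": 0, "rx": 0, "ry": 0, "rz": 0}], "gripper": 1.5, "grip_force": 30}}

```text
clock: 3.1
tool_pos: [0.5371, 0.0159, 0.1759]
tcp_rot: [0.991, 0.136, 0.0, -0.0]
wrist_force: [0.6, -0.5, 1.5]
gripper_width: 0.0225
```

Run:
```python
from h import *
s=read_state();print(s["clock"],s["tool_pos"],s["wrist_force"],s["gripper_width"]);print(delta([.5363,.0157,.114],.272,s))
```

```text
3.1 [0.53707626 0.01586849 0.17592306] [ 0.61555736 -0.45631272  1.4547021 ] 0.022459748662657666
(array([-0.08, -0.  ,  0.09]), array([-0.01, -0.03,  0.04]))
```

Emit:
{"op": "play_rows", "data": {"rows": [{"x": -0.6, "y": 0, "z": 0, "rx": 0, "ry": 0, "rz": 0}, {"x": -1.2, "y": 0, "z": 0, "rx": 0, "ry": 0, "rz": 0}, {"x": -1.8, "y": 0, "z": 0, "rx": 0, "ry": 0, "rz": 0}, {"x": -2.4, "y": 0, "z": 0, "rx": 0, "ry": 0, "rz": 0}, {"x": -2.8, "y": 0, "z": 0, "rx": 0, "ry": 0, "rz": 0}]}}

```text
clock: 3.6
tool_pos: [0.5109, 0.0086, 0.176]
tcp_rot: [0.991, 0.136, 0.002, -0.0]
wrist_force: [3.9, 4.8, -3.8]
gripper_width: 0.0221
```

Emit:
{"op": "play_rows", "data": {"rows": [{"x": -0.2, "y": 0, "z": 0, "rx": 0, "ry": 0, "rz": 0}, {"x": -0.3, "y": 0, "z": 0, "rx": 0, "ry": 0, "rz": 0}, {"x": -0.3, "y": 0, "z": 0, "rx": 0, "ry": 0, "rz": 0}]}}

```text
clock: 3.9
tool_pos: [0.5079, 0.0078, 0.176]
tcp_rot: [0.991, 0.136, 0.001, -0.0]
wrist_force: [3.0, 3.7, -2.2]
gripper_width: 0.0229
```

Run:
```python
from h import *
s=read_state();print(s["clock"],s["tool_pos"],s["wrist_force"],s["gripper_width"]);print(delta([.5363,.0157,.114],.272,s))
S=capture("scene")
crop(S,290,140,390,215,"pics/cs3.png")
```

```text
3.9 [0.5079369  0.00783655 0.17597495] [ 3.04307435  3.719785   -2.16735433] 0.02290865325449611
(array([2.94, 0.01, 0.11]), array([-0.01, -0.16,  0.03]))
```

View pics/cs3.png

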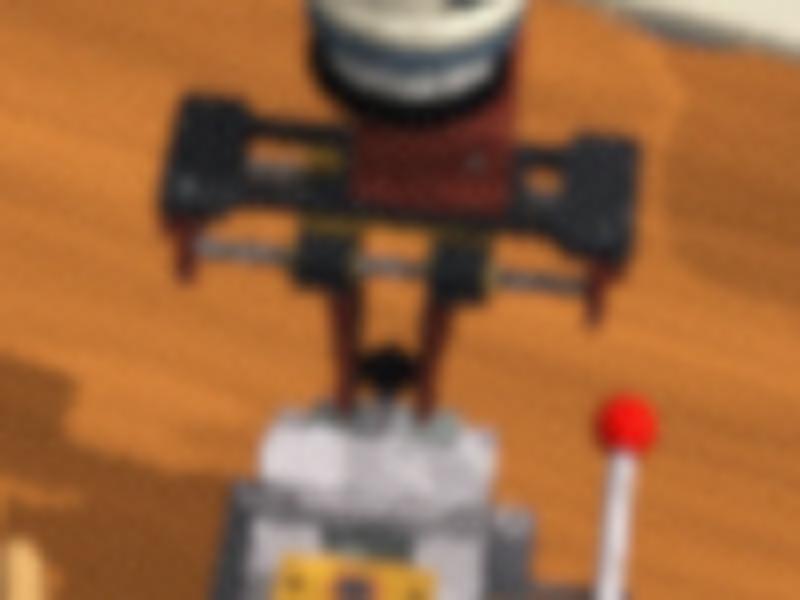

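The ball and jaw have moved back with the gripper, and the gap to the block is now open (crop 350,540). I pull slightly more to feel for the stop.

Emit:
{"op": "play_rows", "data": {"rows": [{"x": -0.2, "y": 0, "z": 0, "rx": 0, "ry": 0, "rz": 0}, {"x": -0.3, "y": 0, "z": 0, "rx": 0, "ry": 0, "rz": 0}, {"x": -0.3, "y": 0, "z": 0, "rx": 0, "ry": 0, "rz": 0}]}}

```text
clock: 4.25
tool_pos: [0.5075, 0.0076, 0.1761]
tcp_rot: [0.991, 0.136, 0.004, -0.0]
wrist_force: [12.4, 9.4, -12.9]
gripper_width: 0.0222
```

Emit:
{"op": "play_rows", "data": {"rows": [{"x": 0.2, "y": 0, "z": 0, "rx": 0, "ry": 0, "rz": 0}, {"x": 0.2, "y": 0, "z": 0, "rx": 0, "ry": 0, "rz": 0}, {"x": 0.2, "y": 0, "z": 0, "rx": 0, "ry": 0, "rz": 0}, {"x": 0.2, "y": 0, "z": 0, "rx": 0, "ry": 0, "rz": 0}], "gripper": 5}}

```text
clock: 4.65
tool_pos: [0.5058, 0.0069, 0.1757]
tcp_rot: [0.991, 0.136, -0.0, 0.0]
wrist_force: [0.5, -0.9, 0.1]
gripper_width: 0.0491
```

Emit:
{"op": "play_rows", "data": {"rows": [{"x": 0, "y": 0, "z": -2, "rx": 0, "ry": 0, "rz": 0}, {"x": 0, "y": 0, "z": -5, "rx": 0, "ry": 0, "rz": 0}, {"x": 0, "y": 0, "z": -8, "rx": 0, "ry": 0, "rz": 0}, {"x": 0, "y": 0, "z": -8, "rx": 0, "ry": 0, "rz": 0}]}}

```text
clock: 5.05
tool_pos: [0.5079, 0.0069, 0.2592]
tcp_rot: [0.991, 0.136, 0.003, 0.001]
wrist_force: [0.7, 0.9, 0.1]
gripper_width: 0.0502
```

Run:
```python
from h import *
s=read_state();print(s["clock"],s["tool_pos"],s["wrist_force"],s["gripper_width"]);print(delta([.4823,.1002,.18],.272,s))
S=capture("scene")
crop(S,290,140,390,215,"pics/cs4.png")
bs=blob(S,black(S),(325,178,346,198));print(bs,onz("scene",*bs[0],.112))
```

```text
5.05 [0.50787418 0.00689936 0.25923339] [0.74964098 0.91164738 0.05260991] 0.050167815562075765
(array([ 0.04, -9.68,  1.8 ]), array([ 0.11, -0.36,  0.04]))
(array([337.85714286, 186.        ]), array([336, 184,   4,   5,  14], dtype=int32)) [0.50728421 0.00818615 0.112     ]
```

View pics/cs4.png

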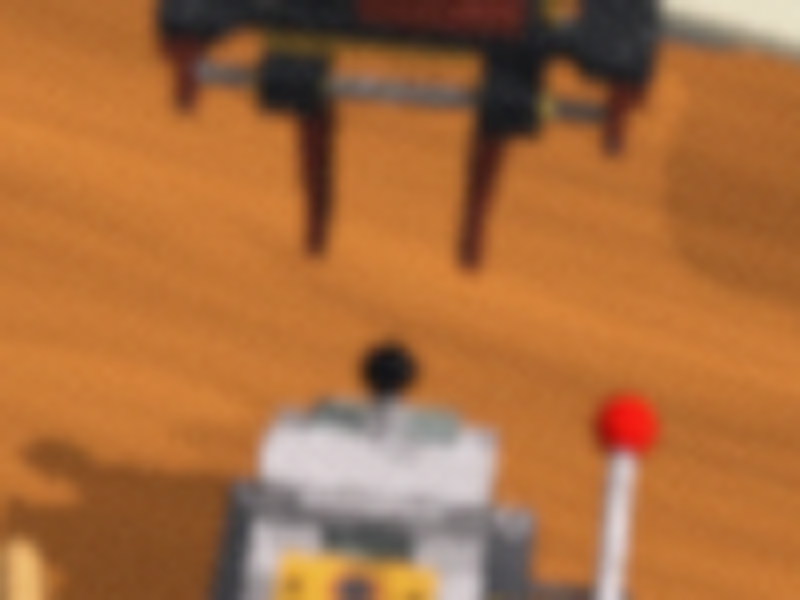

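The black ball is now at (0.507, 0.008), 31 mm back from its starting point. The force rose to about 20 N at the end of travel, so the jaw is against its stop. Now the lever.

Emit:
{"op": "play_rows", "data": {"rows": [{"x": 0, "y": -3.3, "z": 0, "rx": 0, "ry": 0, "rz": 0}, {"x": 0, "y": -6.6, "z": 0, "rx": 0, "ry": 0, "rz": 0}, {"x": 0, "y": -9.7, "z": 0, "rx": 0, "ry": 0, "rz": 0}, {"x": 0, "y": -9.7, "z": 2, "rx": 0, "ry": 0, "rz": 0}, {"x": 0, "y": -9.7, "z": 2, "rx": 0, "ry": 0, "rz": 0}]}}

```text
clock: 5.6
tool_pos: [0.4778, 0.1008, 0.233]
tcp_rot: [0.991, 0.137, -0.003, 0.0]
wrist_force: [-0.8, 0.5, 0.4]
gripper_width: 0.0501
```

Emit:
{"op": "play_rows", "data": {"rows": [{"x": 0, "y": 0, "z": 2, "rx": 0, "ry": 0, "rz": 0}, {"x": 0, "y": 0, "z": 4, "rx": 0, "ry": 0, "rz": 0}, {"x": 0, "y": 0, "z": 4, "rx": 0, "ry": 0, "rz": 0}, {"x": 0, "y": 0, "z": 4, "rx": 0, "ry": 0, "rz": 0}]}}

```text
clock: 6.0
tool_pos: [0.4798, 0.1, 0.1955]
tcp_rot: [0.991, 0.136, -0.001, 0.0]
wrist_force: [-0.6, 0.7, -0.8]
gripper_width: 0.0502
```

Run:
```python
from h import *
s=read_state();print(s["clock"],s["tool_pos"],s["wrist_force"],s["gripper_width"]);print(delta([.4823,.1002,.097],.272,s))
S=capture("scene")
crop(S,290,140,390,215,"pics/cs5.png")
```

```text
6.0 [0.47982448 0.10000856 0.19554924] [-0.56186602  0.73861406 -0.75024711] 0.05016930114260074
(array([0.25, 0.05, 3.75]), array([-0.01,  0.09,  0.01]))
```

View pics/cs5.png

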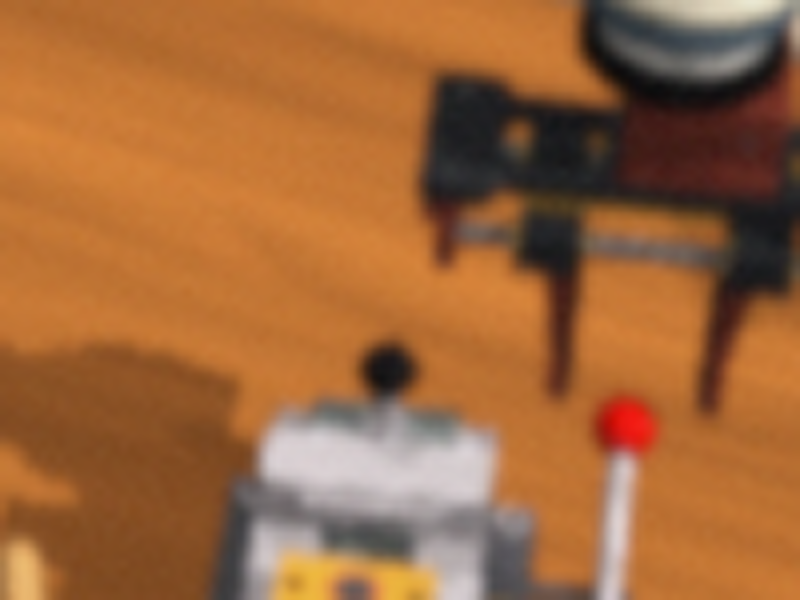

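The fingers straddle the red ball (crop 627,425). The gripper body will stay above and clear of the black ball.

Emit:
{"op": "play_rows", "data": {"rows": [{"x": 0.2, "y": 0, "z": 1.5, "rx": 0, "ry": 0, "rz": 0}, {"x": 0.2, "y": 0, "z": 3, "rx": 0, "ry": 0, "rz": 0}, {"x": 0.2, "y": 0, "z": 3.8, "rx": 0, "ry": 0, "rz": 0}, {"x": 0.2, "y": 0, "z": 3.8, "rx": 0, "ry": 0, "rz": 0}]}}

```text
clock: 6.45
tool_pos: [0.4817, 0.1009, 0.1575]
tcp_rot: [0.991, 0.136, -0.0, 0.0]
wrist_force: [-0.2, 0.1, -0.1]
gripper_width: 0.0495
```

Emit:
{"op": "play_rows", "data": {"rows": [{"x": 0, "y": 0, "z": 0, "rx": 0, "ry": 0, "rz": 0}, {"x": 0, "y": 0, "z": 0, "rx": 0, "ry": 0, "rz": 0}, {"x": 0, "y": 0, "z": 0, "rx": 0, "ry": 0, "rz": 0}, {"x": 0, "y": 0, "z": 0, "rx": 0, "ry": 0, "rz": 0}], "gripper": 1.5, "grip_force": 30}}

```text
clock: 6.85
tool_pos: [0.4826, 0.0998, 0.1582]
tcp_rot: [0.991, 0.137, 0.001, 0.001]
wrist_force: [2.6, -9.8, 2.2]
gripper_width: 0.0245
```

Run:
```python
from h import *
s=read_state();print(s["clock"],s["tool_pos"],s["wrist_force"],s["gripper_width"]);print(delta([.4823,.1002,.097],.272,s))
for a in np.arange(0,1.76,.15).tolist()+[1.65]:
    t=.52+a; print(round(a,2), "x %.2f z %.2f"%(11*(np.cos(.52)-np.cos(t)),-11*(np.sin(t)-np.sin(.52))))
```

```text
6.85 [0.48259093 0.09982766 0.15823505] [ 2.57421372 -9.808124    2.16782651] 0.02449405513398426
(array([-0.02, -0.04,  0.02]), array([ 0.16, -0.06,  0.16]))
0.0 x 0.00 z -0.00
0.15 x 0.92 z -1.37
0.3 x 2.04 z -2.58
0.45 x 3.33 z -3.61
0.6 x 4.75 z -4.44
0.75 x 6.29 z -5.04
0.9 x 7.89 z -5.41
1.05 x 9.54 z -5.53
1.2 x 11.18 z -5.41
1.35 x 12.79 z -5.05
1.5 x 14.32 z -4.44
1.65 x 15.75 z -3.62
1.65 x 15.75 z -3.62
```

Gripped, with an opening of 24.5 mm. A small sideways load of 10 N suggests the tool is about 1 mm off in y, so I correct that and start along the arc.

Emit:
{"op": "play_rows", "data": {"rows": [{"x": 0.1, "y": 0.1, "z": -0.2, "rx": 0, "ry": 0, "rz": 0}, {"x": 0.5, "y": 0.1, "z": -0.7, "rx": 0, "ry": 0, "rz": 0}, {"x": 0.9, "y": 0.1, "z": -1.4, "rx": 0, "ry": 0, "rz": 0}, {"x": 1.4, "y": 0.1, "z": -2.0, "rx": 0, "ry": 0, "rz": 0}, {"x": 2.0, "y": 0.1, "z": -2.6, "rx": 0, "ry": 0, "rz": 0}]}}

```text
clock: 7.35
tool_pos: [0.5011, 0.1047, 0.1835]
tcp_rot: [0.991, 0.136, -0.001, 0.001]
wrist_force: [2.3, -7.7, -9.3]
gripper_width: 0.0248
```

```bash
cat > lev.py <<'E'
from h import *
s=read_state();print(s["clock"],s["tool_pos"],s["wrist_force"],s["gripper_width"])
yaw=.272;c,q=np.cos(yaw),np.sin(yaw)
sh=np.array([.4823,.1002])-np.array([[c,-q],[q,c]])@[-.11*np.cos(.52),0]
g=R.from_quat(s["tcp_rot"]).apply([0,0,.061])+s["tool_pos"]
d=g[:2]-sh;lx=c*d[0]+q*d[1];ly=-q*d[0]+c*d[1];lz=g[2]-.042
print("ball rel shaft",lx,ly,lz,"r",np.hypot(lx,lz),"a",np.arctan2(lz,-lx)-.52)
print(delta([*(sh+.11*np.array([c,q])*np.sin(2.17-np.pi/2)),.042+.11*np.sin(2.17)],yaw,s))
S=capture("scene");rs=blob(S,red(S),(340,150,390,240));print("red",rs[0])
import sys;crop(S,290,150,390,225,sys.argv[1])
E
python3 lev.py pics/l1.png
```

```text
7.35 [0.50113001 0.10473765 0.1835368 ] [ 2.32155885 -7.6727467  -9.28934699] 0.0247687774243356
ball rel shaft -0.07622234156425031 -0.0007506922263500679 0.08053694602833064 r 0.11088753324475878 a 0.29291497280266854
(array([13.81, -0.05, -1.06]), array([0.06, 0.11, 0.08]))
red [368.16666667 191.53703704]
```

View pics/l1.png

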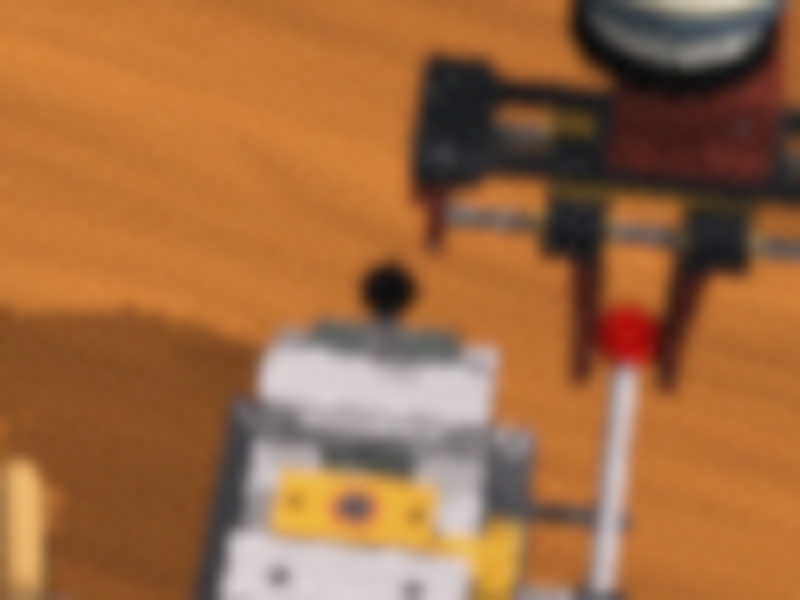

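The lever is following: the angle is about 0.29 and the radius 111 mm agrees with the 110 mm given. Continuing.

Emit:
{"op": "play_rows", "data": {"rows": [{"x": 0.8, "y": 0.1, "z": -0.7, "rx": 0, "ry": 0, "rz": 0}, {"x": 1.7, "y": 0.1, "z": -1.3, "rx": 0, "ry": 0, "rz": 0}, {"x": 2.7, "y": 0.1, "z": -1.8, "rx": 0, "ry": 0, "rz": 0}, {"x": 3.7, "y": 0.1, "z": -2.2, "rx": 0, "ry": 0, "rz": 0}, {"x": 4.8, "y": 0.1, "z": -2.5, "rx": 0, "ry": 0, "rz": 0}]}}

```text
clock: 7.9
tool_pos: [0.5474, 0.1174, 0.2096]
tcp_rot: [0.991, 0.136, -0.002, 0.0]
wrist_force: [-7.5, -3.6, 3.1]
gripper_width: 0.0246
```

```bash
python3 lev.py pics/l2.png
```

```text
7.9 [0.54742662 0.11738689 0.20963993] [-7.48867969 -3.5972625   3.0793933 ] 0.02461589565492361
ball rel shaft -0.02831070462226784 -0.0009445007302427066 0.10664025985436434 r 0.11033422414652513 a 0.791303473505069
(array([ 9.02, -0.08,  1.55]), array([0.  , 0.19, 0.07]))
red [367.73684211 195.59649123]
```

View pics/l2.png

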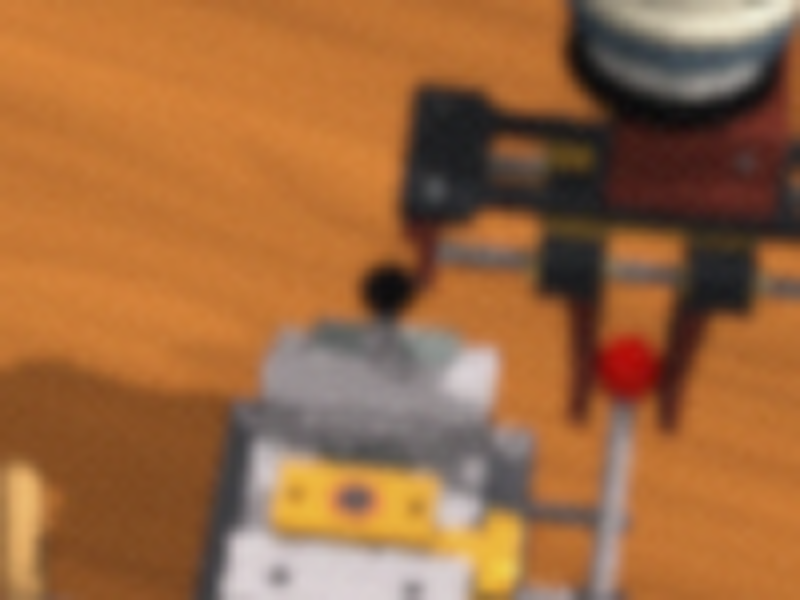

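Angle about 0.79, radius still 110 mm, and the block is rising level.

Emit:
{"op": "play_rows", "data": {"rows": [{"x": 1.3, "y": 0, "z": -0.3, "rx": 0, "ry": 0, "rz": 0}, {"x": 2.6, "y": 0, "z": -0.4, "rx": 0, "ry": 0, "rz": 0}, {"x": 3.9, "y": 0, "z": -0.3, "rx": 0, "ry": 0, "rz": 0}, {"x": 5.2, "y": 0, "z": -0.1, "rx": 0, "ry": 0, "rz": 0}, {"x": 6.5, "y": 0, "z": 0.3, "rx": 0, "ry": 0, "rz": 0}]}}

```text
clock: 8.45
tool_pos: [0.6128, 0.1354, 0.2085]
tcp_rot: [0.991, 0.136, 0.002, -0.0]
wrist_force: [-2.0, -3.1, 11.1]
gripper_width: 0.0217
```

```bash
python3 lev.py pics/l3.png
```

```text
8.45 [0.61282335 0.1354437  0.20853602] [-2.04769726 -3.09972934 11.13874282] 0.02166410354146359
ball rel shaft 0.04000801372789054 -0.0011515390422883517 0.10553664715804362 r 0.1128655175676454 a 1.4131489652290596
(array([ 2.22, -0.11,  1.48]), array([ 0.03, -0.26,  0.06]))
red [366.74193548 209.35483871]
```

View pics/l3.png

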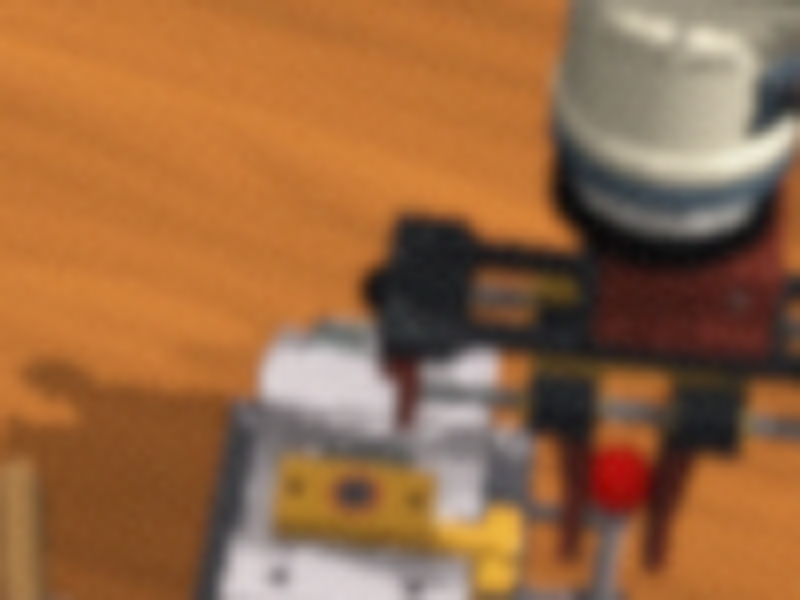

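```bash
cat > vis.py <<'E'
from h import *
yaw=.272;c,q=np.cos(yaw),np.sin(yaw)
sh=np.array([.4823,.1002])-np.array([[c,-q],[q,c]])@[-.11*np.cos(.52),0]
def va(u,v):
    o,d=ray("scene",u,v);n=np.array([-q,c,0]);p0=np.array([*sh,.042])
    p=o+d*(n@(p0-o))/(n@d);r=p-p0;lx=c*r[0]+q*r[1]
    return lx,r[2],np.hypot(lx,r[2]),np.arctan2(r[2],-lx)-.52
E
python3 - <<'E'
from vis import *
for p in[(367.914,192.686),(368.167,191.537),(367.737,195.596),(366.742,209.355)]:print(va(*p))
for a in(0,.29,.79,1.3,1.41,1.5,1.65): 
    x=-.11*np.cos(.52+a);print(a,proj("scene",[*(sh+x*np.array([c,q])),.042+.11*np.sin(.52+a)]))
E
```

```text
(np.float64(-0.07124758196036594), np.float64(0.07910510327839518), np.float64(0.10646048703572904), np.float64(0.3176112621911742))
(np.float64(-0.06492806221472108), np.float64(0.09026586638609327), np.float64(0.11119163591471588), np.float64(0.4272357195961778))
(np.float64(-0.05506157829018774), np.float64(0.08249646152033033), np.float64(0.09918388763898003), np.float64(0.46225735556040104))
(np.float64(0.007523587798408988), np.float64(0.08743334769073854), np.float64(0.08775645082710412), np.float64(1.136634288982945))
0 (np.float64(367.55706564170896), np.float64(192.8309151748986))
0.29 (np.float64(368.0131406490462), np.float64(191.51880695808552))
0.79 (np.float64(368.04475789655726), np.float64(196.26652060460387))
1.3 (np.float64(367.0119218511464), np.float64(209.75467284136568))
1.41 (np.float64(366.662423090932), np.float64(213.53847635957416))
1.5 (np.float64(366.3492555282122), np.float64(216.78902232429056))
1.65 (np.float64(365.7815460336658), np.float64(222.42361972184594))
```

The row of the red ball (v=209.4) puts the lever at about 1.3, while the tool is 3 mm or so too far out on the radius. The opening has fallen to 21.7 mm, so the pads have crept up on the ball. I ease the tool inward along the radius, which the arm's fixed length allows, and watch the opening.

Emit:
{"op": "play_rows", "data": {"rows": [{"x": -0.1, "y": 0, "z": 0.2, "rx": 0, "ry": 0, "rz": 0}, {"x": -0.1, "y": 0, "z": 0.4, "rx": 0, "ry": 0, "rz": 0}, {"x": -0.1, "y": 0, "z": 0.4, "rx": 0, "ry": 0, "rz": 0}]}}

```text
clock: 8.8
tool_pos: [0.6121, 0.1355, 0.2044]
tcp_rot: [0.991, 0.136, 0.003, -0.0]
wrist_force: [0.1, -0.1, -0.5]
gripper_width: 0.0151
```

```bash
python3 lev.py pics/l4.png
```

```text
8.8 [0.61206887 0.13552653 0.20438051] [ 0.06988318 -0.11301618 -0.54179123] 0.01514523347589413
ball rel shaft 0.039420429621374216 -0.0008410072579325984 0.10138176413266134 r 0.10877606524499907 a 1.4216378179072988
(array([ 2.29, -0.08,  1.07]), array([ 0.01, -0.37,  0.05]))
red [385.         183.71428571]
```

View pics/l4.png

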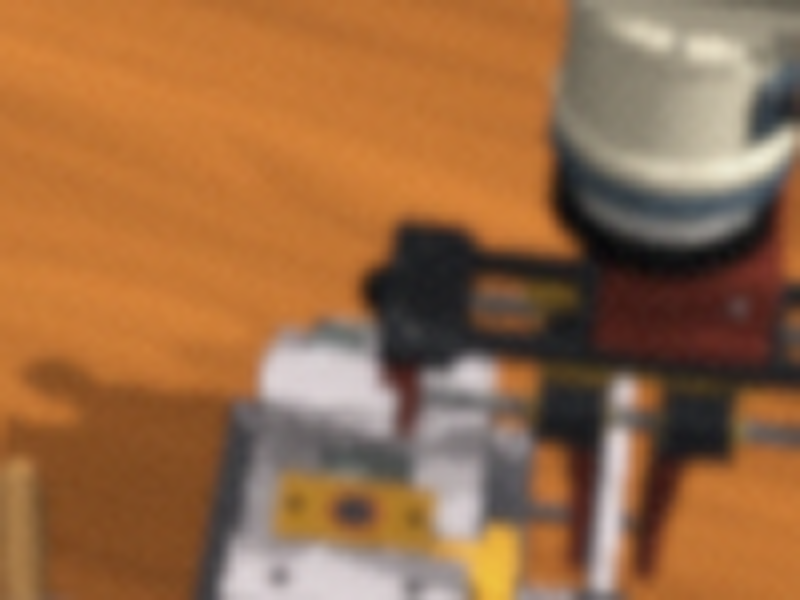

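The red ball slipped out and the lever sprang back to rest. The block dropped back level and the jaw is still open. I open, lift, return and regrip with more force, then go slower along the arc.

Emit:
{"op": "play_rows", "data": {"rows": [{"x": 0, "y": 0, "z": 0, "rx": 0, "ry": 0, "rz": 0}, {"x": 0, "y": 0, "z": 0, "rx": 0, "ry": 0, "rz": 0}, {"x": 0, "y": 0, "z": 0, "rx": 0, "ry": 0, "rz": 0}, {"x": 0, "y": 0, "z": -3, "rx": 0, "ry": 0, "rz": 0}, {"x": 0, "y": 0, "z": -6, "rx": 0, "ry": 0, "rz": 0}], "gripper": 5}}

```text
clock: 9.35
tool_pos: [0.6089, 0.1346, 0.2611]
tcp_rot: [0.991, 0.136, -0.002, 0.0]
wrist_force: [1.2, 0.6, -0.1]
gripper_width: 0.0489
```

Emit:
{"op": "play_rows", "data": {"rows": [{"x": -3.5, "y": 0, "z": 0, "rx": 0, "ry": 0, "rz": 0}, {"x": -7, "y": 0, "z": 0, "rx": 0, "ry": 0, "rz": 0}, {"x": -10.5, "y": 0, "z": 0, "rx": 0, "ry": 0, "rz": 0}, {"x": -13.4, "y": 0, "z": 0, "rx": 0, "ry": 0, "rz": 0}, {"x": -13.4, "y": 0, "z": 0, "rx": 0, "ry": 0, "rz": 0}]}}

```text
clock: 9.85
tool_pos: [0.4769, 0.0978, 0.2612]
tcp_rot: [0.991, 0.136, -0.002, 0.0]
wrist_force: [0.8, -0.4, 0.3]
gripper_width: 0.05
```

Run:
```python
from h import *
s=read_state();print(s["clock"],s["tool_pos"],s["wrist_force"],s["gripper_width"]);print(delta([.4823,.1002,.097],.272,s))
S=capture("scene");T=capture("top")
crop(S,290,160,390,235,"pics/r1.png");crop(T,245,155,345,240,"pics/rt1.png",7)
rs=blob(S,red(S),(355,185,380,205));print(rs);print(onz("scene",*rs[0],.097))
```

```text
9.85 [0.47688842 0.09776078 0.26117947] [ 0.75139354 -0.36591416  0.3137419 ] 0.04995487065157514
(array([ 0.62, -0.09, 10.32]), array([-0.02,  0.21,  0.04]))
(array([367.86111111, 192.61111111]), array([365, 190,   7,   6,  36], dtype=int32))
[0.48130613 0.10084178 0.097     ]
```

View pics/r1.png

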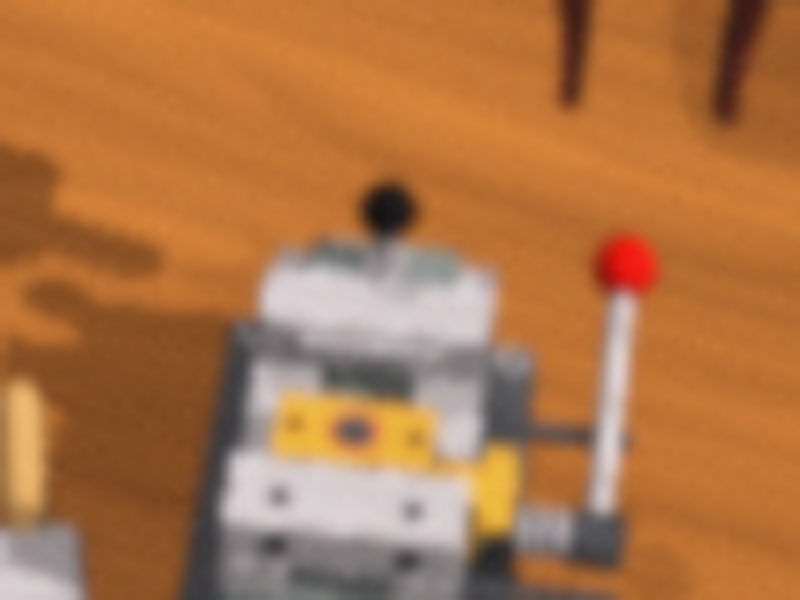

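The lever is at rest with the red ball back at (367.9,192.6), the same pixel as at the start. The block is level and the jaw is open. Regripping.

Emit:
{"op": "play_rows", "data": {"rows": [{"x": 0.4, "y": 0, "z": 3, "rx": 0, "ry": 0, "rz": 0}, {"x": 0.4, "y": 0, "z": 6, "rx": 0, "ry": 0, "rz": 0}, {"x": 0.4, "y": 0, "z": 8, "rx": 0, "ry": 0, "rz": 0}, {"x": 0.4, "y": 0, "z": 8, "rx": 0, "ry": 0, "rz": 0}, {"x": 0.4, "y": 0, "z": 8, "rx": 0, "ry": 0, "rz": 0}]}}

```text
clock: 10.45
tool_pos: [0.4854, 0.0999, 0.1817]
tcp_rot: [0.991, 0.136, -0.0, -0.0]
wrist_force: [0.3, 0.2, 0.1]
gripper_width: 0.05
```

Run:
```python
from h import *
s=read_state();print(s["clock"],s["tool_pos"]);print(delta([.4826,.0992,.096],.272,s))
```

```text
10.45 [0.48540149 0.09987418 0.18169814]
(array([-0.29, -0.01,  2.47]), array([-0.  ,  0.  ,  0.05]))
```

Emit:
{"op": "play_rows", "data": {"rows": [{"x": -0.2, "y": 0, "z": 1.3, "rx": 0, "ry": 0, "rz": 0}, {"x": -0.2, "y": 0, "z": 2.5, "rx": 0, "ry": 0, "rz": 0}, {"x": -0.2, "y": 0, "z": 2.5, "rx": 0, "ry": 0, "rz": 0}, {"x": -0.2, "y": 0, "z": 2.5, "rx": 0, "ry": 0, "rz": 0}]}}

```text
clock: 10.85
tool_pos: [0.4829, 0.0992, 0.1571]
tcp_rot: [0.991, 0.136, 0.0, -0.0]
wrist_force: [-0.5, 0.1, 0.1]
gripper_width: 0.0498
```

Emit:
{"op": "play_rows", "data": {"rows": [{"x": 0, "y": 0, "z": 0, "rx": 0, "ry": 0, "rz": 0}, {"x": 0, "y": 0, "z": 0, "rx": 0, "ry": 0, "rz": 0}, {"x": 0, "y": 0, "z": 0, "rx": 0, "ry": 0, "rz": 0}, {"x": 0, "y": 0, "z": 0, "rx": 0, "ry": 0, "rz": 0}, {"x": 0, "y": 0, "z": 0, "rx": 0, "ry": 0, "rz": 0}], "gripper": 1.5, "grip_force": 60}}

```text
clock: 11.35
tool_pos: [0.4826, 0.0993, 0.1569]
tcp_rot: [0.991, 0.136, 0.0, -0.0]
wrist_force: [-1.7, 2.4, 2.5]
gripper_width: 0.0238
```

```bash
python3 lev.py pics/m0.png
```

```text
11.35 [0.48255022 0.0993307  0.15692972] [-1.71278211  2.41963251  2.47934865] 0.02377917915239811
ball rel shaft -0.09542748718900594 -0.0008887348108580009 0.053929729806481676 r 0.10961213923744036 a -0.005608615387244109
(array([15.75, -0.08, -3.68]), array([-0.01, -0.02,  0.04]))
red [367.39622642 192.71698113]
```

View pics/m0.png

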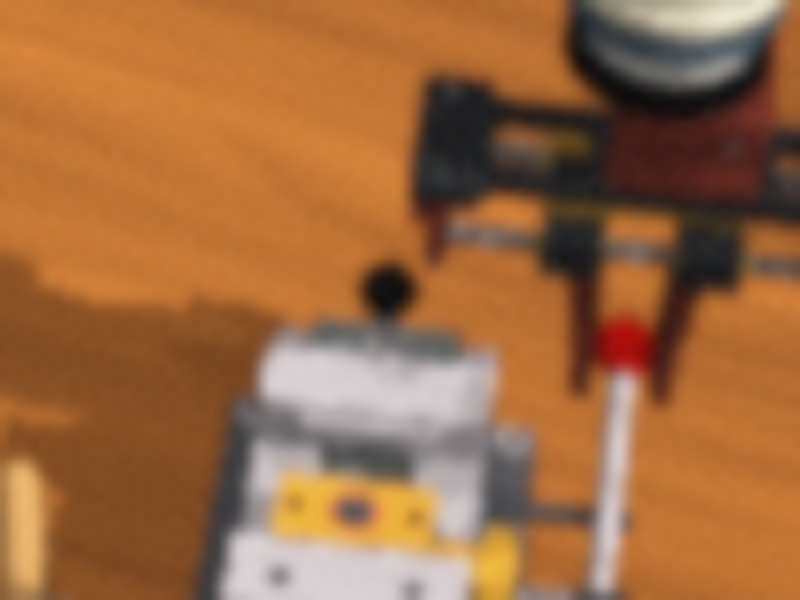

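Regripped: opening 23.8 mm, small side loads, and the ball still in place. Swinging up in slow steps.

Emit:
{"op": "play_rows", "data": {"rows": [{"x": 0.32, "y": 0, "z": -0.56, "rx": 0, "ry": 0, "rz": 0}, {"x": 0.72, "y": 0, "z": -1.1, "rx": 0, "ry": 0, "rz": 0}, {"x": 1.13, "y": 0, "z": -1.63, "rx": 0, "ry": 0, "rz": 0}, {"x": 1.6, "y": 0, "z": -2.13, "rx": 0, "ry": 0, "rz": 0}, {"x": 2.04, "y": 0, "z": -2.58, "rx": 0, "ry": 0, "rz": 0}]}}

```text
clock: 11.9
tool_pos: [0.5018, 0.1046, 0.1825]
tcp_rot: [0.991, 0.136, -0.001, 0.0]
wrist_force: [-0.3, 2.6, -11.3]
gripper_width: 0.0237
```

```bash
python3 lev.py pics/m1.png
```

```text
11.9 [0.50176957 0.10462148 0.18245122] [ -0.31963846   2.60829302 -11.29518495] 0.023650733211876503
ball rel shaft -0.07563282220805194 -0.0009576664017746997 0.07945132615574152 r 0.10969428892636486 a 0.2900153316424141
(array([13.75, -0.09, -1.16]), array([-0.01,  0.11,  0.05]))
red [368.  191.5]
```

Emit:
{"op": "play_rows", "data": {"rows": [{"x": 0.5, "y": 0, "z": -0.44, "rx": 0, "ry": 0, "rz": 0}, {"x": 1.02, "y": 0, "z": -0.84, "rx": 0, "ry": 0, "rz": 0}, {"x": 1.56, "y": 0, "z": -1.21, "rx": 0, "ry": 0, "rz": 0}, {"x": 2.13, "y": 0, "z": -1.55, "rx": 0, "ry": 0, "rz": 0}, {"x": 2.71, "y": 0, "z": -1.86, "rx": 0, "ry": 0, "rz": 0}]}}

```text
clock: 12.45
tool_pos: [0.5281, 0.1119, 0.2012]
tcp_rot: [0.991, 0.136, -0.001, 0.0]
wrist_force: [-4.7, 1.1, -8.9]
gripper_width: 0.0241
```

```bash
python3 lev.py pics/m2.png
python3 - <<'E'
from vis import *
for a in(.58,.6): 
    x=-.11*np.cos(.52+a);print(a,proj("scene",[*(sh+x*np.array([c,q])),.042+.11*np.sin(.52+a)]))
b=.6
for a in(.66,.72,.78,.84,.9):print(round(11*(np.cos(.52+b)-np.cos(.52+a)),2),round(-11*(np.sin(.52+a)-np.sin(.52+b)),2))
b=.9
for a in(.96,1.02,1.08,1.14,1.2):print(round(11*(np.cos(.52+b)-np.cos(.52+a)),2),round(-11*(np.sin(.52+a)-np.sin(.52+b)),2))
b=1.2
for a in(1.26,1.32,1.38,1.44,1.5):print(round(11*(np.cos(.52+b)-np.cos(.52+a)),2),round(-11*(np.sin(.52+a)-np.sin(.52+b)),2))
E
```

```text
12.45 [0.52807345 0.11189913 0.20122926] [-4.70664035  1.08723407 -8.89497095] 0.02406801694179718
ball rel shaft -0.048314373214126224 -0.0010239809061080608 0.09822932292714248 r 0.10946816222901852 a 0.5936876479941686
(array([11.03, -0.09,  0.72]), array([-0.  ,  0.08,  0.05]))
red [367.8245614  193.03508772]
0.58 (np.float64(368.1569471386109), np.float64(193.17077084459902))
0.6 (np.float64(368.1542813478107), np.float64(193.39734274209107))
0.6 -0.27
1.22 -0.5
1.85 -0.7
2.49 -0.86
3.14 -0.97
0.66 -0.08
1.31 -0.12
1.97 -0.12
2.63 -0.08
3.29 -0.0
0.65 0.12
1.29 0.27
1.92 0.47
2.54 0.7
3.14 0.97
```

Emit:
{"op": "play_rows", "data": {"rows": [{"x": 0.6, "y": 0, "z": -0.27, "rx": 0, "ry": 0, "rz": 0}, {"x": 1.22, "y": 0, "z": -0.5, "rx": 0, "ry": 0, "rz": 0}, {"x": 1.85, "y": 0, "z": -0.7, "rx": 0, "ry": 0, "rz": 0}, {"x": 2.49, "y": 0, "z": -0.86, "rx": 0, "ry": 0, "rz": 0}, {"x": 3.14, "y": 0, "z": -0.97, "rx": 0, "ry": 0, "rz": 0}]}}

```text
clock: 13.0
tool_pos: [0.5581, 0.1202, 0.2112]
tcp_rot: [0.991, 0.136, -0.001, 0.0]
wrist_force: [-7.8, 0.1, 0.1]
gripper_width: 0.0238
```

```bash
python3 lev.py pics/m3.png
python3 - <<'E'
from vis import *
for a in(.87,.9): 
    x=-.11*np.cos(.52+a);print(a,proj("scene",[*(sh+x*np.array([c,q])),.042+.11*np.sin(.52+a)]))
E
```

```text
13.0 [0.55806858 0.12020549 0.21121284] [-7.75017966  0.05716341  0.08425455] 0.023801954558417514
ball rel shaft -0.01720877538565234 -0.0010895122159549136 0.10821293010813421 r 0.10957271646199966 a 0.8930899415884903
(array([ 7.92, -0.1 ,  1.72]), array([0.  , 0.1 , 0.05]))
red [367.4137931  196.70689655]
0.87 (np.float64(367.9527788448992), np.float64(197.8530159367882))
0.9 (np.float64(367.91130627316414), np.float64(198.5035934833169))
```

Emit:
{"op": "play_rows", "data": {"rows": [{"x": 0.66, "y": 0, "z": -0.08, "rx": 0, "ry": 0, "rz": 0}, {"x": 1.31, "y": 0, "z": -0.12, "rx": 0, "ry": 0, "rz": 0}, {"x": 1.97, "y": 0, "z": -0.12, "rx": 0, "ry": 0, "rz": 0}, {"x": 2.63, "y": 0, "z": -0.08, "rx": 0, "ry": 0, "rz": 0}, {"x": 3.29, "y": 0, "z": 0, "rx": 0, "ry": 0, "rz": 0}]}}

```text
clock: 13.55
tool_pos: [0.5923, 0.1294, 0.2122]
tcp_rot: [0.991, 0.136, 0.003, 0.0]
wrist_force: [-0.1, 0.6, -0.3]
gripper_width: 0.0151
```

```bash
python3 lev.py pics/m4.png
```

```text
13.55 [0.59233727 0.12944883 0.2121944 ] [-0.12584109  0.59195903 -0.30735939] 0.015123641697940716
ball rel shaft 0.018692241468640465 -0.0014368871872906695 0.10919516575314403 r 0.11078350109550862 a 1.2203350108110456
(array([ 4.36, -0.14,  1.86]), array([ 0.05, -0.28,  0.05]))
red [368.94444444 191.55555556]
```

View pics/m4.png

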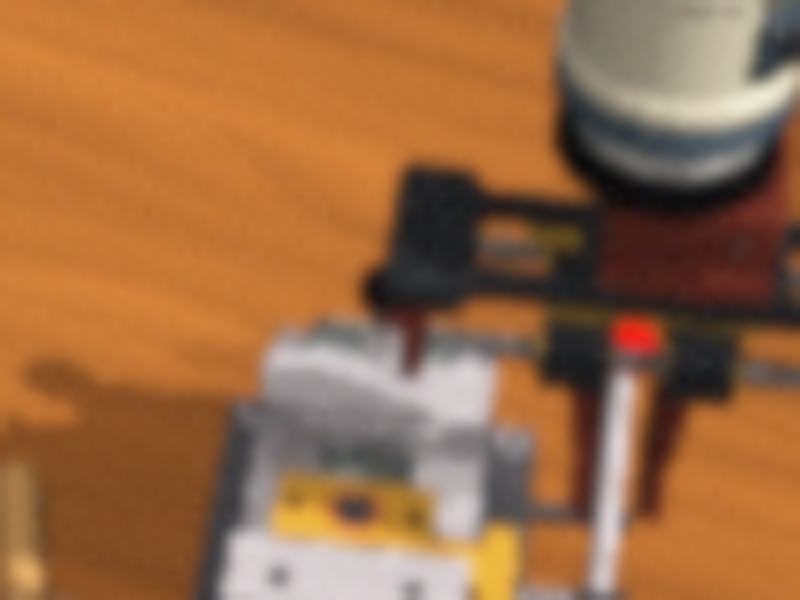

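It slipped again. Comparing the tool's angle with the ball's row shows the ball creeping back between the pads steadily, and more grip force does not stop it. I change the hold: fingers along the swing direction, one in front of the ball and one behind. The spring load then rests on the front finger face and not on friction. I open, lift, and turn the tool by 90 degrees.

Emit:
{"op": "play_rows", "data": {"rows": [{"x": 0, "y": 0, "z": 0, "rx": 0, "ry": 0, "rz": 0}, {"x": 0, "y": 0, "z": 0, "rx": 0, "ry": 0, "rz": 0}, {"x": 0, "y": 0, "z": -2, "rx": 0, "ry": 0, "rz": 0}, {"x": 0, "y": 0, "z": -5, "rx": 0, "ry": 0, "rz": 0}, {"x": 0, "y": 0, "z": -6, "rx": 0, "ry": 0, "rz": 0}], "gripper": 4, "grip_force": 20}}

```text
clock: 14.1
tool_pos: [0.5912, 0.1294, 0.2735]
tcp_rot: [0.991, 0.136, 0.002, -0.0]
wrist_force: [0.2, 0.4, 0.8]
gripper_width: 0.0397
```

Emit:
{"op": "play_rows", "data": {"rows": [{"x": -2.5, "y": 0, "z": 0, "rx": 0, "ry": 0, "rz": -8}, {"x": -5, "y": 0, "z": 0, "rx": 0, "ry": 0, "rz": -16}, {"x": -7.5, "y": 0, "z": 0, "rx": 0, "ry": 0, "rz": -24}, {"x": -10, "y": 0, "z": 0, "rx": 0, "ry": 0, "rz": -32}, {"x": -11, "y": 0, "z": 0, "rx": 0, "ry": 0, "rz": -40}]}}

```text
clock: 14.6
tool_pos: [0.4817, 0.099, 0.2702]
tcp_rot: [0.883, 0.469, -0.001, -0.0]
wrist_force: [0.7, 0.8, 1.1]
gripper_width: 0.0403
```

Emit:
{"op": "play_rows", "data": {"rows": [{"x": 0, "y": 0, "z": 0, "rx": 0, "ry": 0, "rz": -8}, {"x": 0, "y": 0, "z": 0, "rx": 0, "ry": 0, "rz": -16}, {"x": 0, "y": 0, "z": 0, "rx": 0, "ry": 0, "rz": -24}, {"x": 0, "y": 0, "z": 0, "rx": 0, "ry": 0, "rz": -32}, {"x": 0, "y": 0, "z": 0, "rx": 0, "ry": 0, "rz": -40}]}}

```text
clock: 15.1
tool_pos: [0.4839, 0.0995, 0.2704]
tcp_rot: [0.669, 0.743, -0.0, 0.0]
wrist_force: [-0.4, -1.2, -0.7]
gripper_width: 0.0398
```

Emit:
{"op": "play_rows", "data": {"rows": [{"x": 0, "y": 0, "z": 0, "rx": 0, "ry": 0, "rz": -6}, {"x": 0, "y": 0, "z": 0, "rx": 0, "ry": 0, "rz": -10}, {"x": 0, "y": 0, "z": 0, "rx": 0, "ry": 0, "rz": -10}, {"x": 0, "y": 0, "z": 0, "rx": 0, "ry": 0, "rz": -10}]}}

```text
clock: 15.5
tool_pos: [0.484, 0.0995, 0.2706]
tcp_rot: [0.605, 0.796, -0.0, -0.0]
wrist_force: [-1.0, -0.1, 0.8]
gripper_width: 0.0401
```

Run:
```python
from h import *
s=read_state();print(s["clock"],s["tool_pos"],s["joint_pos"],s["gripper_width"])
# ball (.4826,.0992,.097); target grasp: +7mm vise x, tip 6mm below centre -> grasp +13mm
print(delta([.4826+.007*.963,.0992+.007*.269,.110],.272+np.pi/2,s))
S=capture("scene");crop(S,290,140,390,215,"pics/n0.png");rs=blob(S,red(S),(355,185,380,205));print(rs[0])
```

```text
15.5 [0.48400734 0.09954971 0.27055775] [ 1.78772034e-01  2.76356366e-01  1.94085091e+00 -1.99048029e-05
  9.24554761e-01 -9.21554774e-02] 0.04006480725026906
(array([0.  , 0.56, 9.96]), array([-0.01,  0.  , -0.06]))
[367.89189189 192.7027027 ]
```

View pics/n0.png

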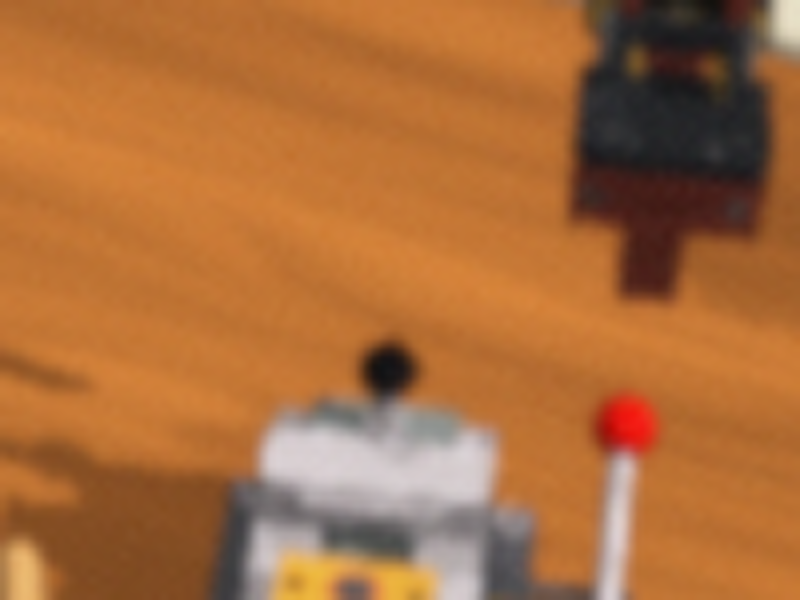

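The tool is turned, with its y now along the vise's x. The lever is at rest with the ball at (367.9,192.7). Descending over it.

Emit:
{"op": "play_rows", "data": {"rows": [{"x": 0, "y": 0.6, "z": 3, "rx": 0, "ry": 0, "rz": 0}, {"x": 0, "y": 0.6, "z": 6, "rx": 0, "ry": 0, "rz": 0}, {"x": 0, "y": 0.6, "z": 7, "rx": 0, "ry": 0, "rz": 0}, {"x": 0, "y": 0.6, "z": 7, "rx": 0, "ry": 0, "rz": 0}, {"x": 0, "y": 0.6, "z": 7, "rx": 0, "ry": 0, "rz": 0}], "gripper": 4.4}}

```text
clock: 16.05
tool_pos: [0.4903, 0.1013, 0.2014]
tcp_rot: [0.604, 0.797, 0.0, 0.0]
wrist_force: [-0.6, 0.1, -0.0]
gripper_width: 0.0441
```

Run:
```python
from h import *
s=read_state();print(s["clock"],s["tool_pos"],s["gripper_width"])
print(delta([.4826+.007*.963,.0992+.007*.269,.110],.272+np.pi/2,s))
```

```text
16.05 [0.49033903 0.10129106 0.20140183] 0.04406057540828544
(array([ 0.01, -0.1 ,  3.04]), array([0.03, 0.  , 0.03]))
```

Emit:
{"op": "play_rows", "data": {"rows": [{"x": 0, "y": -0.1, "z": 1, "rx": 0, "ry": 0, "rz": 0}, {"x": 0, "y": -0.1, "z": 2, "rx": 0, "ry": 0, "rz": 0}, {"x": 0, "y": -0.1, "z": 3, "rx": 0, "ry": 0, "rz": 0}, {"x": 0, "y": -0.1, "z": 3, "rx": 0, "ry": 0, "rz": 0}, {"x": 0, "y": -0.1, "z": 3, "rx": 0, "ry": 0, "rz": 0}]}}

```text
clock: 16.55
tool_pos: [0.4888, 0.1009, 0.1704]
tcp_rot: [0.604, 0.797, -0.0, -0.0]
wrist_force: [-0.0, 0.3, -0.8]
gripper_width: 0.0439
```

```bash
python3 lev.py pics/n1.png
```

```text
16.55 [0.48882676 0.10090392 0.17037691] [-0.03961452  0.31973125 -0.82962799] 0.04389419367203825
ball rel shaft -0.08904268002091693 -0.001070600686169501 0.0673769401140552 r 0.11166132241936051 a 0.12776351147265008
(array([ 0.09, 15.1 , -2.36]), array([-5.000e-02,  4.000e-02,  9.005e+01]))
red [366.25 199.  ]
```

View pics/n1.png

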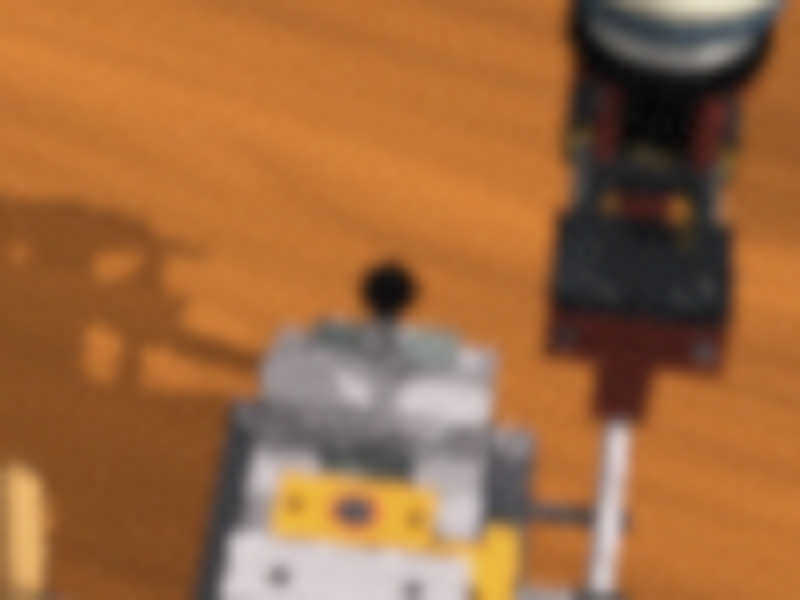

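The rear finger hides the ball, as expected, and there is no contact force. Now I push along the arc with the front finger.

Emit:
{"op": "play_rows", "data": {"rows": [{"x": 0, "y": 0.4, "z": -0.1, "rx": 0, "ry": 0, "rz": 0}, {"x": 0, "y": 0.84, "z": -0.8, "rx": 0, "ry": 0, "rz": 0}, {"x": 0, "y": 1.53, "z": -1.65, "rx": 0, "ry": 0, "rz": 0}, {"x": 0, "y": 2.29, "z": -2.45, "rx": 0, "ry": 0, "rz": 0}, {"x": 0, "y": 2.29, "z": -2.45, "rx": 0, "ry": 0, "rz": 0}]}}

```text
clock: 17.1
tool_pos: [0.5081, 0.1064, 0.1958]
tcp_rot: [0.604, 0.797, -0.004, -0.003]
wrist_force: [-14.3, -4.0, 7.3]
gripper_width: 0.0444
```

```bash
python3 lev.py pics/n2.png
```

```text
17.1 [0.50813635 0.1063802  0.19579271] [-14.25047788  -3.96398192   7.28333952] 0.04437721657507293
ball rel shaft -0.06947120860093825 -0.0009706164417205426 0.09279526867573554 r 0.1159189834025343 a 0.40815956596452196
(array([ 0.08, 13.1 ,  0.08]), array([-0.42,  0.4 , 90.07]))
red [366.33333333 194.33333333]
```

View pics/n2.png

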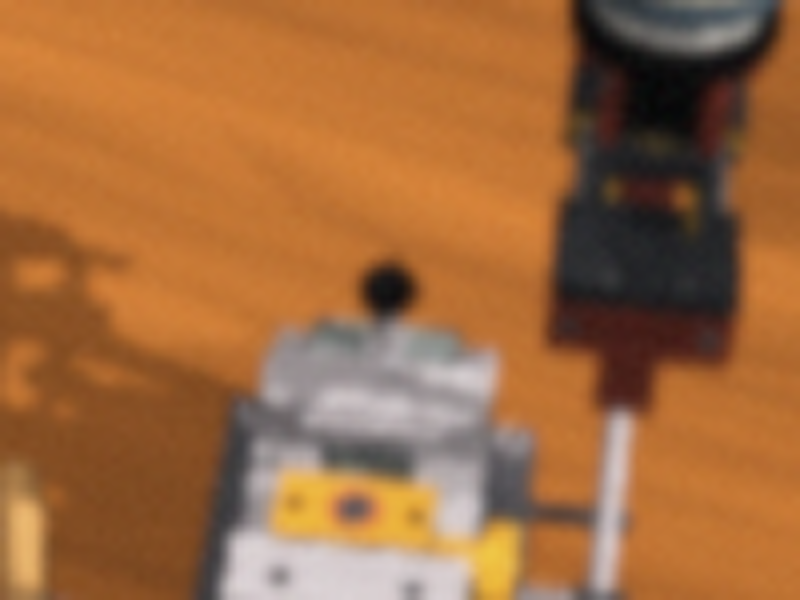

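The forces (15 N back, 7 N up on the tool) suggest the fingertip is bearing on the upper half of the ball. I ease back and go deeper.

Emit:
{"op": "play_rows", "data": {"rows": [{"x": 0, "y": -0.4, "z": 0.3, "rx": 0, "ry": 0, "rz": 0}, {"x": 0, "y": -0.8, "z": 1.0, "rx": 0, "ry": 0, "rz": 0}, {"x": 0, "y": -0.8, "z": 1.6, "rx": 0, "ry": 0, "rz": 0}, {"x": 0, "y": -0.8, "z": 1.6, "rx": 0, "ry": 0, "rz": 0}]}}

```text
clock: 17.55
tool_pos: [0.4968, 0.1033, 0.1775]
tcp_rot: [0.604, 0.797, -0.007, -0.005]
wrist_force: [-19.2, -6.9, 6.6]
gripper_width: 0.0442
```

```bash
python3 lev.py pics/n3.png
```

```text
17.55 [0.49675916 0.10329616 0.17747731] [-19.24758796  -6.91034367   6.63290199] 0.0441641011230995
ball rel shaft -0.0817428173630942 -0.0008654321734487998 0.07448622120820278 r 0.11058971625035256 a 0.21898307715470033
(array([ 0.07, 14.24, -1.88]), array([-0.8 ,  0.74, 90.08]))
red [367.         196.33333333]
```

View pics/n3.png

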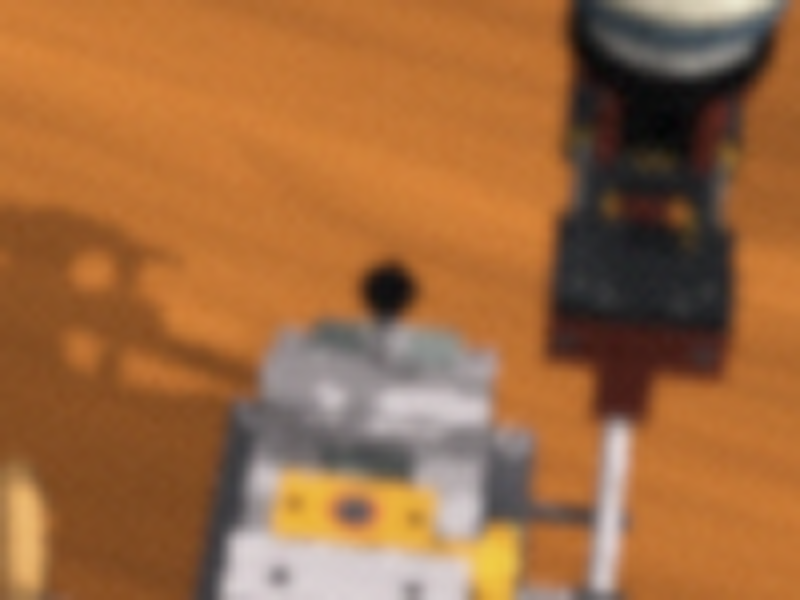

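The load is friction dragging the ball down, because the lever starts at a shallow 30 degrees. I back off, set the tips about 11 mm below the ball's centre, and then push with the tool rising slightly faster than the ball so friction helps.

Emit:
{"op": "play_rows", "data": {"rows": [{"x": 0, "y": -0.7, "z": 0, "rx": 0, "ry": 0, "rz": 0}, {"x": 0, "y": -1.0, "z": 0.2, "rx": 0, "ry": 0, "rz": 0}, {"x": 0, "y": -1.0, "z": 1.0, "rx": 0, "ry": 0, "rz": 0}, {"x": 0, "y": -1.0, "z": 1.0, "rx": 0, "ry": 0, "rz": 0}, {"x": 0, "y": -1.0, "z": 1.0, "rx": 0, "ry": 0, "rz": 0}]}}

```text
clock: 18.1
tool_pos: [0.4927, 0.1021, 0.1689]
tcp_rot: [0.604, 0.797, -0.001, -0.001]
wrist_force: [-6.2, -0.9, -1.2]
gripper_width: 0.0442
```

```bash
python3 lev.py pics/n4.png
```

```text
18.1 [0.49265411 0.10206488 0.16894974] [-6.22153632 -0.92863791 -1.23456493] 0.044195311035202973
ball rel shaft -0.08518333580426607 -0.0009714406904530216 0.06595006389869154 r 0.10772934431706087 a 0.13881832965178353
(array([ 0.08, 14.69, -2.54]), array([-0.16,  0.14, 90.06]))
red [366.5  196.75]
```

Emit:
{"op": "play_rows", "data": {"rows": [{"x": 0, "y": 0.45, "z": -0.95, "rx": 0, "ry": 0, "rz": 0}, {"x": 0, "y": 1.15, "z": -1.85, "rx": 0, "ry": 0, "rz": 0}, {"x": 0, "y": 1.9, "z": -2.65, "rx": 0, "ry": 0, "rz": 0}, {"x": 0, "y": 2.75, "z": -3.35, "rx": 0, "ry": 0, "rz": 0}, {"x": 0, "y": 3.65, "z": -3.95, "rx": 0, "ry": 0, "rz": 0}]}}

```text
clock: 18.65
tool_pos: [0.5242, 0.1109, 0.2091]
tcp_rot: [0.604, 0.797, -0.006, -0.004]
wrist_force: [-26.2, -9.0, 24.2]
gripper_width: 0.0446
```

```bash
python3 lev.py pics/n5.png
```

```text
18.65 [0.52420979 0.11091515 0.2090954 ] [-26.15084207  -9.04658757  24.23595034] 0.04460446786506193
ball rel shaft -0.05307208793987116 -0.0009176655665661167 0.10610145863892037 r 0.11863459041782017 a 0.5869876877701059
(array([ 0.08, 11.45,  1.36]), array([-0.65,  0.62, 90.08]))
red [371.  194.5]
```

View pics/n5.png

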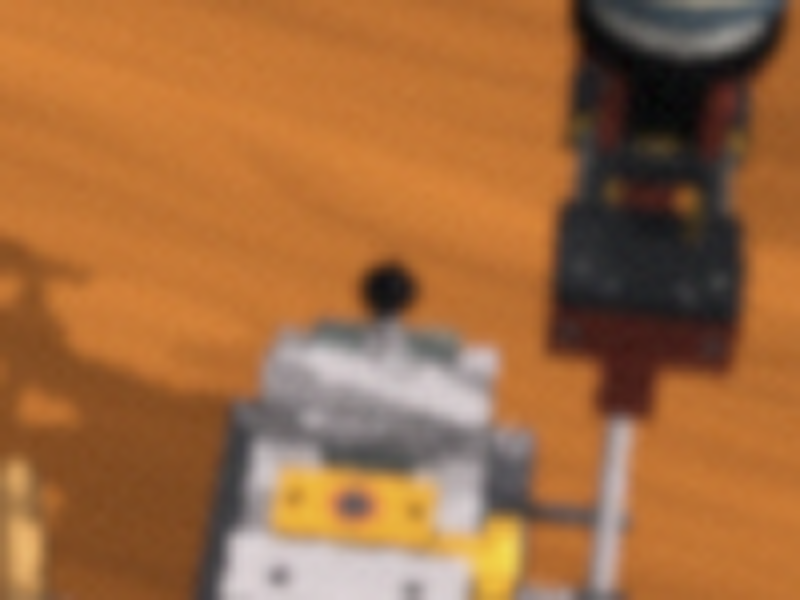

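The force has grown because the ball's front face turns upward against the pad. If the tool tilts together with the lever, that rubbing goes away. I compute the waypoints.

```bash
cat > wp.py <<'E'
import numpy as np
def tcp(a,th,h,off=.009):
    t=.52+a;u=np.array([np.sin(th),np.cos(th)]);f=np.array([np.cos(th),-np.sin(th)])
    return .11*np.array([-np.cos(t),np.sin(t)])+off*f+(h+.061)*u
def rows(cur,th0,pts):
    # cur=(lx,lz) TCP commanded; th0 tool tilt (about vise +y); tool y=f, tool z=-u
    u=np.array([np.sin(th0),np.cos(th0)]);f=np.array([np.cos(th0),-np.sin(th0)])
    for a,thd,h in pts:
        d=tcp(a,np.radians(thd),h)-cur
        print("a%.2f y %.2f z %.2f rx %.1f"%(a,100*d@f,-100*d@u,thd-np.degrees(th0)))
E
python3 - <<'E'
from wp import *
rows(np.array([-.049,.1055+.061]),0,[(.5,3,.014),(.58,7.5,.014),(.66,12,.014),(.74,16.5,.014),(.82,21,.014)])
E
```

```text
a0.50 y 0.43 z -0.17 rx 3.0
a0.58 y 1.78 z -0.47 rx 7.5
a0.66 y 3.15 z -0.67 rx 12.0
a0.74 y 4.53 z -0.76 rx 16.5
a0.82 y 5.91 z -0.74 rx 21.0
```

Emit:
{"op": "play_rows", "data": {"rows": [{"x": 0, "y": 0.4, "z": -0.15, "rx": 3, "ry": 0, "rz": 0}, {"x": 0, "y": 1.8, "z": -0.45, "rx": 7.5, "ry": 0, "rz": 0}, {"x": 0, "y": 3.15, "z": -0.65, "rx": 12, "ry": 0, "rz": 0}, {"x": 0, "y": 4.5, "z": -0.75, "rx": 16.5, "ry": 0, "rz": 0}, {"x": 0, "y": 5.9, "z": -0.75, "rx": 21, "ry": 0, "rz": 0}]}}

```text
clock: 19.2
tool_pos: [0.5862, 0.1281, 0.2181]
tcp_rot: [0.594, 0.783, -0.147, -0.111]
wrist_force: [-5.1, -3.4, 3.6]
gripper_width: 0.044
```

```bash
cat > st.py <<'E'
from vis import *
import sys
s=read_state();Rt=R.from_quat(s["tcp_rot"]);zt=Rt.apply([0,0,1])
V=lambda w:(c*w[0]+q*w[1],-q*w[0]+c*w[1],w[2])
uz=V(-zt);th=np.arctan2(uz[0],uz[2])
d=s["tool_pos"]-np.array([*sh,.042]);lx,ly,lz=V(d)
T=np.array([lx,lz]);u=np.array([np.sin(th),np.cos(th)]);f=np.array([np.cos(th),-np.sin(th)])
G=T-.061*u
w=s["gripper_width"];P=G+(-w/2+.013)*f   # line P+k*u ; |.|=.11
B=P@u;k=-B+np.sqrt(B*B-(P@P-.0121));k2=-B-np.sqrt(B*B-(P@P-.0121))
for kk in(k,k2):
    b=P+kk*u;print("ball",b.round(4),"h",round(-kk,4),"a",round(np.arctan2(b[1],-b[0])-.52,3))
print("t",s["clock"],"TCP",T.round(4),"ly",round(ly,4),"th",np.degrees(th).round(2),"F vise",np.round(V(s["wrist_force"]),1),"w",w)
S=capture("scene");crop(S,290,150,390,225,sys.argv[1])
E
python3 st.py pics/o1.png
```

```text
ball [-0.0242  0.1073] h 0.0163 a 0.829
ball [-0.0902 -0.0629] h 0.1989 a -1.129
t 19.2 TCP [0.0121 0.1761] ly -0.001 th 21.2 F vise [-5.8 -1.9  3.6] w 0.04403282504742975
```

View pics/o1.png

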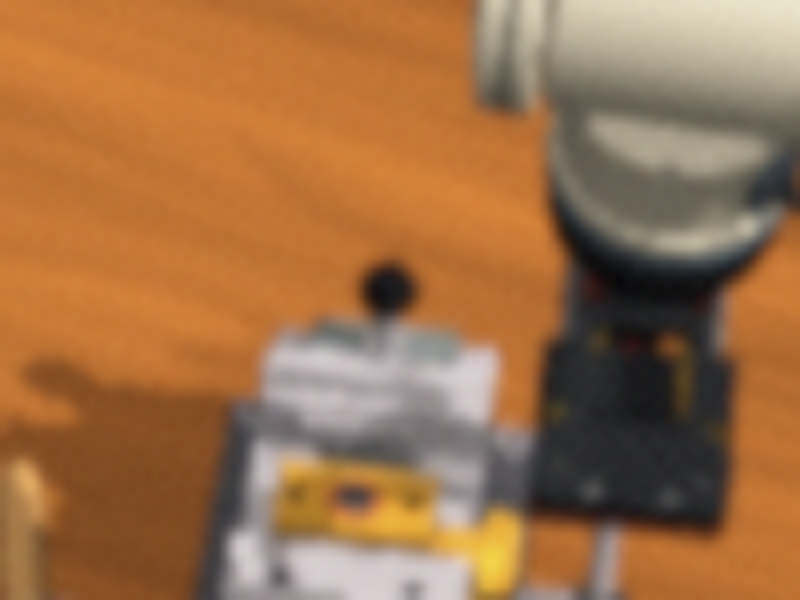

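The force is down to 6 N, the lever at about 0.83, and the block rising level. I deepen the hold by about 7 mm and continue.

Run:
```python
from wp import *
rows(np.array([.0121,.1761]),np.radians(21.2),[(.86,22.5,.011),(.95,25,.008),(1.05,28,.008),(1.15,30,.008),(1.25,32,.008)])
```

```text
a0.86 y 0.45 z 0.36 rx 1.3
a0.95 y 1.61 z 0.23 rx 3.8
a1.05 y 2.96 z -0.14 rx 6.8
a1.15 y 4.24 z -0.42 rx 8.8
a1.25 y 5.55 z -0.59 rx 10.8
```

Emit:
{"op": "play_rows", "data": {"rows": [{"x": 0, "y": 0.45, "z": 0.4, "rx": 1.3, "ry": 0, "rz": 0}, {"x": 0, "y": 1.6, "z": 0.3, "rx": 3.8, "ry": 0, "rz": 0}, {"x": 0, "y": 2.95, "z": -0.1, "rx": 6.8, "ry": 0, "rz": 0}, {"x": 0, "y": 4.25, "z": -0.4, "rx": 8.8, "ry": 0, "rz": 0}, {"x": 0, "y": 5.55, "z": -0.55, "rx": 10.8, "ry": 0, "rz": 0}]}}

```text
clock: 19.75
tool_pos: [0.6392, 0.1428, 0.205]
tcp_rot: [0.581, 0.766, -0.218, -0.165]
wrist_force: [-3.7, -1.4, 12.0]
gripper_width: 0.0442
```

```bash
python3 st.py pics/o2.png
```

```text
ball [0.0222 0.1077] h 0.0096 a 1.254
ball [-0.0865 -0.068 ] h 0.2163 a -1.186
t 19.75 TCP [0.0671 0.163 ] ly -0.0011 th 31.75 F vise [-4.  -0.4 12. ] w 0.04417483877197086
```

View pics/o2.png

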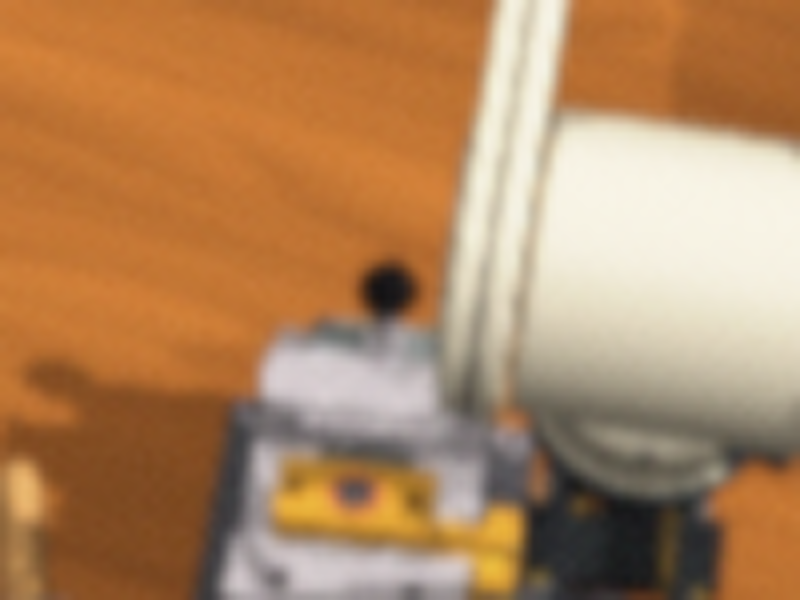

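Lever about 1.25, block still level and rising. Continuing to 1.6.

Run:
```python
from wp import *
rows(np.array([.0671,.163]),np.radians(31.75),[(1.33,32.5,.009),(1.4,33,.009),(1.47,33.5,.009),(1.54,34,.009),(1.6,34,.009)])
```

```text
a1.33 y 0.88 z -0.18 rx 0.7
a1.40 y 1.69 z -0.36 rx 1.2
a1.47 y 2.50 z -0.48 rx 1.7
a1.54 y 3.33 z -0.54 rx 2.2
a1.60 y 3.99 z -0.57 rx 2.2
```

Emit:
{"op": "play_rows", "data": {"rows": [{"x": 0, "y": 0.9, "z": -0.2, "rx": 0.7, "ry": 0, "rz": 0}, {"x": 0, "y": 1.7, "z": -0.35, "rx": 1.2, "ry": 0, "rz": 0}, {"x": 0, "y": 2.5, "z": -0.5, "rx": 1.7, "ry": 0, "rz": 0}, {"x": 0, "y": 3.3, "z": -0.55, "rx": 2.2, "ry": 0, "rz": 0}, {"x": 0, "y": 4.0, "z": -0.55, "rx": 2.2, "ry": 0, "rz": 0}]}}

```text
clock: 20.3
tool_pos: [0.6748, 0.1529, 0.1872]
tcp_rot: [0.578, 0.762, -0.232, -0.176]
wrist_force: [-1.9, -0.5, 6.5]
gripper_width: 0.0444
```

```bash
python3 st.py pics/o3.png
```

```text
ball [0.0583 0.0933] h 0.0076 a 1.609
ball [-0.0641 -0.0894] h 0.2275 a -1.469
t 20.3 TCP [0.1041 0.1452] ly -0.001 th 33.82 F vise [-1.9  0.   6.5] w 0.04436165381508203
```

View pics/o3.png

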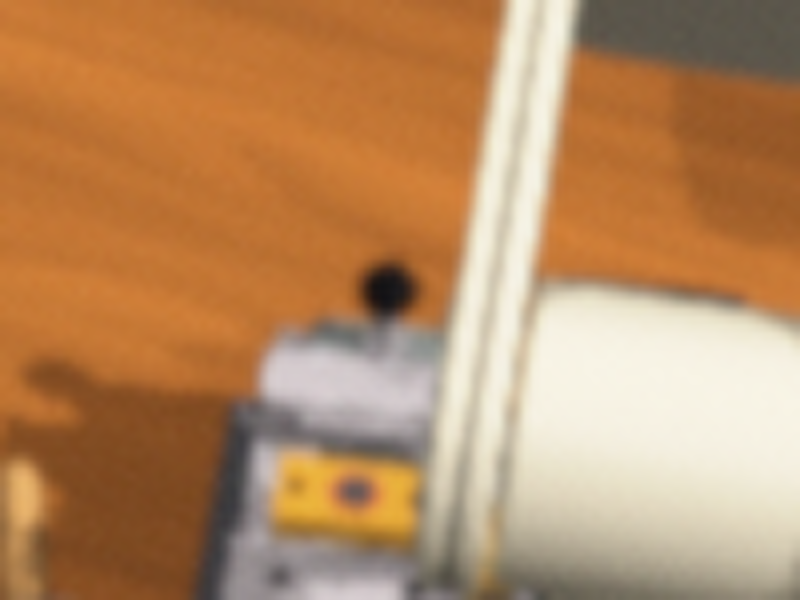

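Lever about 1.61. Now I close the fingers on the ball so it is pinched front and rear. The tool centre moves back at the same time so closing does not push past the top.

Emit:
{"op": "play_rows", "data": {"rows": [{"x": 0, "y": -0.3, "z": 0, "rx": 0, "ry": 0, "rz": 0}, {"x": 0, "y": -0.6, "z": 0, "rx": 0, "ry": 0, "rz": 0}, {"x": 0, "y": -0.6, "z": 0, "rx": 0, "ry": 0, "rz": 0}, {"x": 0, "y": -0.6, "z": 0, "rx": 0, "ry": 0, "rz": 0}, {"x": 0, "y": -0.6, "z": 0, "rx": 0, "ry": 0, "rz": 0}], "gripper": 2.0, "grip_force": 25}}

```text
clock: 20.85
tool_pos: [0.6694, 0.1514, 0.1905]
tcp_rot: [0.578, 0.762, -0.232, -0.176]
wrist_force: [-2.4, -1.4, 6.0]
gripper_width: 0.0247
```

```bash
sed -i 's/^w=s\["gripper_width"\];.*/w=s["gripper_width"];P=G+(-w\/2+.013 if w>.03 else 0)*f/' st.py; python3 st.py pics/o4.png
python3 - <<'E'
from h import *
crop(capture("top"),240,130,340,210,"pics/ot.png",7)
E
```

```text
ball [0.0605 0.0919] h 0.0072 a 1.633
ball [-0.062  -0.0908] h 0.2272 a -1.492
t 20.85 TCP [0.0985 0.1485] ly -0.0009 th 33.85 F vise [-2.7 -0.7  6. ] w 0.024715641867576094
```

View pics/o4.png

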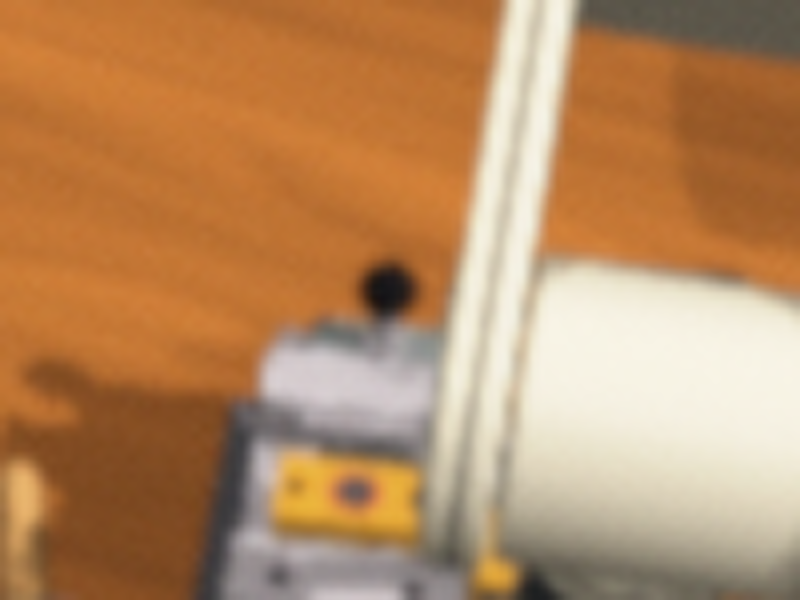

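View pics/ot.png

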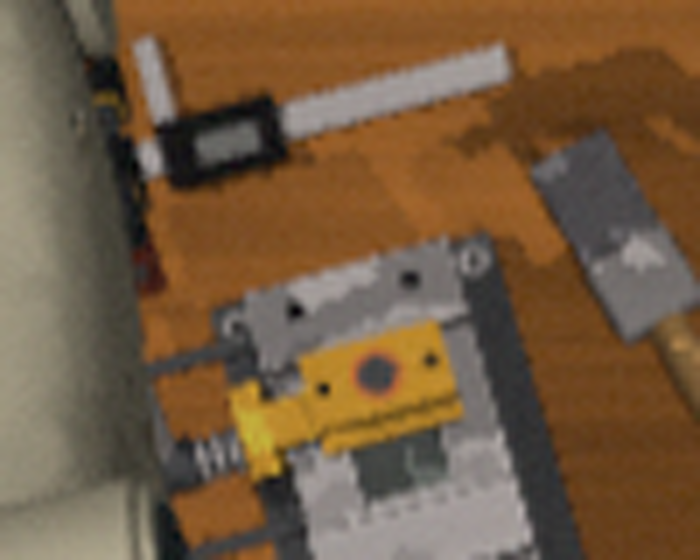

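The top view shows the block lifted clear and level with the jaw back; the caliper and brush are where they were. The measured angle is 1.633. The black ball gives a shaft position 1.5 mm further back than the red ball does, so I nudge 2 mm and hold to check for drift.

Emit:
{"op": "play_rows", "data": {"rows": [{"x": 0, "y": 0.1, "z": 0, "rx": 0, "ry": 0, "rz": 0}, {"x": 0, "y": 0.2, "z": 0, "rx": 0, "ry": 0, "rz": 0}, {"x": 0, "y": 0.2, "z": 0, "rx": 0, "ry": 0, "rz": 0}, {"x": 0, "y": 0.2, "z": 0, "rx": 0, "ry": 0, "rz": 0}, {"x": 0, "y": 0.2, "z": 0, "rx": 0, "ry": 0, "rz": 0}]}}

```text
clock: 21.45
tool_pos: [0.6707, 0.1518, 0.1896]
tcp_rot: [0.578, 0.762, -0.233, -0.176]
wrist_force: [-3.5, -0.7, 8.0]
gripper_width: 0.0247
```

```bash
python3 st.py pics/o5.png
```

```text
ball [0.0618 0.091 ] h 0.0072 a 1.647
ball [-0.061  -0.0915] h 0.2272 a -1.503
t 21.45 TCP [0.0998 0.1476] ly -0.0009 th 33.93 F vise [-3.6  0.2  8. ] w 0.024685201600717042
```

Emit:
{"op": "play_rows", "data": {"rows": [{"x": 0, "y": 0, "z": 0, "rx": 0, "ry": 0, "rz": 0}, {"x": 0, "y": 0, "z": 0, "rx": 0, "ry": 0, "rz": 0}, {"x": 0, "y": 0, "z": 0, "rx": 0, "ry": 0, "rz": 0}, {"x": 0, "y": 0, "z": 0, "rx": 0, "ry": 0, "rz": 0}, {"x": 0, "y": 0, "z": 0, "rx": 0, "ry": 0, "rz": 0}]}}

```text
clock: 22.0
tool_pos: [0.6707, 0.1517, 0.1897]
tcp_rot: [0.578, 0.762, -0.233, -0.176]
wrist_force: [-4.7, -1.2, 7.1]
gripper_width: 0.0248
```

```bash
python3 st.py pics/o6.png
python3 - <<'E'
from h import *
S=capture("scene");T=capture("top")
cv2.imwrite("pics/sf.png",S[:,:,::-1]);crop(T,240,130,340,240,"pics/ot2.png",5)
bs=blob(S,black(S),(325,178,346,198));print(onz("scene",*bs[0],.112))
E
```

```text
ball [0.0617 0.091 ] h 0.0072 a 1.647
ball [-0.0611 -0.0915] h 0.2272 a -1.502
t 22.0 TCP [0.0998 0.1477] ly -0.001 th 33.93 F vise [-4.9  0.1  7.1] w 0.02484973429217711
[0.50633734 0.00807127 0.112     ]
```

View pics/sf.png

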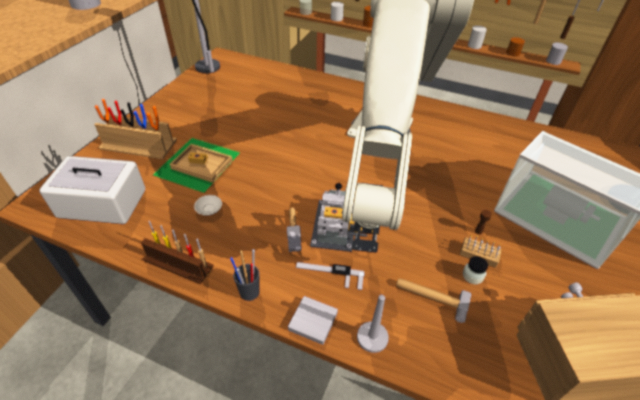

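View pics/ot2.png

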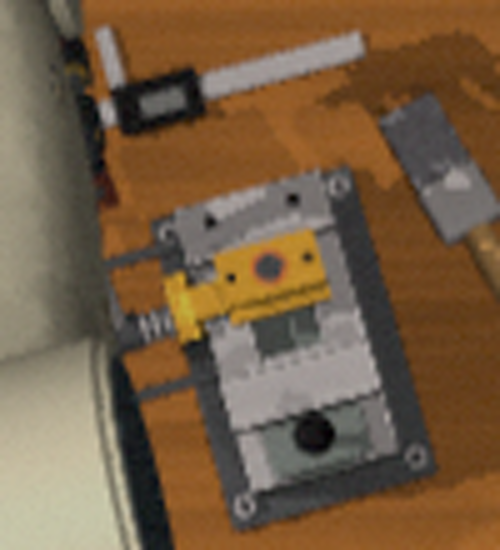

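There is no drift over 0.5 s, the angle reads 1.647, the jaw is back, the block is up and level, and the bystanders are in place. Handing in.

```bash
python3 -c "
from plant import *
print(finish_job())"
```

```text
the job is handed in; nothing more can be done
None
```

The jaw is back against its stop, the block has risen level out of the jaws, and the arm is still holding the lever at about its highest lift. I handed the job in at about 22 s, and `finish_job` gave no verdict.

**Jaw:** I pulled it back by its black ball. The ball moved about 31 mm, and the force rose to about 20 N at the end, so it is on its stop. A final look found it still there.

**Lever:** Two tries at gripping the red ball across the swing failed. The ball crept out of the pads, the lever sprang back to rest, and the block dropped back into the jaws level each time. I then turned the tool 90°, pushed the ball round with the front finger while tilting the tool with the lever, and closed both fingers on it at the top.

**Last checks:**
- **Angle:** it read 1.647 from the grip position against a target of 1.65, with no change over the last 0.5 s. The two balls place the shaft 1.5 mm apart, so this is good to about ±0.02 rad.
- **White line:** I could not check the cam's white line, because the arm hid it.
- **Block and bystanders:** the top view showed the block lifted and level. The gripper never went near it, and the bystanders I could see look unmoved.
- **Forces:** the push peaked at about 37 N at the wrist during the change of method and was under 10 N while holding.

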